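# Dress the planter display board

## Robot

A 6-joint arm with a two-finger parallel gripper is mounted at the origin on the work surface. World frame = base frame: x ahead of the robot, y to its left, z up, the work surface at z = 0. Lengths are in m, angles in rad, forces in N, time in s.
With the tool pointing down it reaches from about 0.225 to 0.725 m from the base axis. Payload 3.1 kg.
Tool frame: the origin (TCP) lies at the very end of the fingers, on their centre line; the grasp point (between the pads) lies 19 mm behind it; z points along the fingers, x is the direction in which the jaws open and shut, and the axes are right-handed (so a half turn about z gives the same grasp; the last joint's range is limited). The gripper opens to 85 mm and grips with 20 to 120 N. Pads are 22 mm wide; open, the fingers measure 114 mm over their backs; the gripper's body (76 mm by 85 mm) begins 54 mm behind the grasp point. The pads swing forward as they close: fully open they stand 13 mm farther back than shut.
Start: joints at [1.149, 0.048, 0.099, 1.622, 0, 1.443], TCP at [0.152, 0.502, 0.231] pointing down, gripper open.
Joint ranges: [-2.91, 2.91], [-0.99, 1.94], [-1.21, 1.42], [-2.12, 2.29], [-1.49, 1.47], [-3.14, 3.14]. Speed limits (rad/s): [2.79, 2.79, 3.14, 3.14, 3.14, 3.14].

## Interface

Orientations are given as [roll, pitch, yaw] about the fixed x, y, z axes, in that order (R = Rz(yaw) Ry(pitch) Rx(roll)).
In Python, from bench import status, camera, camera_model, job gives the robot as it stands. The module is installed in compiled form; this text tells all that it offers.
- The arm moves only by the shell command python3 -m inch 'ROWS'. ROWS is JSON, a list of rows, each an object with "slide": the shift along the tool's x, y, z in cm, a list of three; "twist": the turn about the tool's z in rad; "hand": the closure, from 0 (fully open) to 1 (shut). In form: [{"slide": [tx, ty, tz], "twist": twist, "hand": hand}, ...]. A call has 1 to 8 rows; each row is the pose to reach, as a shift and turn from the pose commanded when the call began, along the tool's axes at that moment; what a row does not reach only later rows make up. A row lasts 1/12 s, in which the tool goes at most 41.7 mm and 7.16 degrees, less where a joint would pass 70% of its speed; a pose out of reach is approached as far as the arm can. A call with a gripper value outside its range is refused whole. The fingers move at their own pace and stop on an object; the grip force is fixed at half the most. Time passes only in rows, so rows that repeat a pose let the fingers close. It gives the time, the measured TCP pose, the force and the opening at its end, in the units of the state.
- status.get_state(): the state, without advancing time (a new reading comes with each control period).
- camera(name): name is "scene" or "top"; returns (picture, depth): 384x512x3 uint8, red, green, blue; 384x512 float32, m along the optical axis (not along the pixel's ray), 0 where there is no reading.
- camera_model(name): a dict with "fovy" (degrees; the focal length in pixels is half the picture's height over the tangent of half this angle, whatever the lens; pixels are square), "cx", "cy" (the principal point, pixels), "xyz" and "rotation" of the camera in the world. Camera axes: x right, y up, looking along -z (the intrinsics and any distortion apply to the point x, -y, -z); pixel columns grow to the right and rows downward; lengths in m; the calibration is good to about 2 mm. A picture is of the moment at which its call begins. camera_model takes no time and is no camera call.
- job.job_done(): hands the job in, once; it reports no verdict.
The state is a dict: "time": time; "q": joint angles; "joint_vel": joint speeds; "tau": joint torques, N m; "eef_pos": TCP position; "orientation": TCP orientation; "contact_force": force on the tool from outside, world axes, zero at the start; "torque": the same for the moment, N m; "grip_width": finger opening in m.
Only numpy, scipy, OpenCV 4.12 (cv2) and the standard library are available. Lean on these libraries where they do the work, as an engineer would, in place of code of your own. Each camera call takes 0.05 s, during which the arm holds its last target.

## Task

Set up the pot display on the plywood board: gently stand the tall white fluted pot in the middle of the white saucer and the grey six-sided pot in the middle of the square concrete slab. Once both pots stand there, set the bust down upright, just as gently, on the board midway between saucer and slab, and last of all put the wooden lid on the six-sided pot, knob up and plug seated in its mouth. Let go of everything, and leave the short fluted pot where it is.

Things in the scene. Friction and masses are not known exactly. Their poses are not given: they have to be found in the camera images.
- tallpot_center (a point): Centre, half-way up, of the loose TALL white ceramic pot with fine upright ribs: round, hollow, open on top, 95 mm high, 62 mm across at the foot and 56 mm at the rim, wall 4 mm, about 0.28 kg. z up along its axis. Like all loose things it starts on the table to the robot's right, at any of five places.
- hexpot_center (a point): Centre, half-way up, of the loose grey concrete six-sided pot: 60 mm high, 56 mm across flats (65 mm across corners), wall 6 mm, so its six-sided mouth is 44 mm across flats; hollow down to 8 mm above its underside; about 0.25 kg. z up; x is square to a flat face (flat faces every 60 degrees from x), so grip across opposite flats.
- bust_center (a point): Centre, half-way up, of the loose grey bust, a plain stylised head on a round foot: 112 mm high, foot 60 mm across and 16 mm high; head round, 47 mm across and upright-sided from 78 to 96 mm above its underside (grip there); about 0.30 kg. z up, face to -x. Which way it faces at the end is free.
- lid_center (a point): Mid-height, on the axis, of the loose wooden lid, 42 mm high: plug below (8 mm high, 36 mm across, tapering to 29), disc 60 mm across and 8 mm thick (top 5 mm below this point), round knob 20 mm across, 26 mm high (middle 8 mm above this point). z up. Starts on the table, knob up. Seated on the pot's rim, 4 mm play round the plug, this point is 43 mm above the six-sided pot's centre. 0.05 kg.
- shortpot_center (a point): Centre, half-way up, of the SHORT white fluted pot, like the tall one but only 50 mm high and 62 mm across. Loose, z up. Not part of the display: leave it alone.
- board: Plywood display board lying fixed on the table to the robot's left, 410 mm long (its y axis), 180 mm deep (its x axis), 15 mm thick; origin at the centre of its underside, z up. Saucer and slab stand on it near its two ends, either way round, their centres 135 mm each side of the board's centre on its long middle line, so that the board's centre is midway between them.
- saucer: White ceramic saucer fixed on the board, 118 mm across; origin at the centre of its underside, z up; flat inside, 108 mm across, its floor 10 mm above the origin, with a rim 4 mm higher round it.
- slab: Square grey concrete slab fixed on the board, 100 x 100 mm, 20 mm thick; origin at the centre of its underside, z up, x and y square to its sides.

How it is judged:
On the way, in this order (a step that is already met when the one before it is completed fails the run):
1. the tall fluted pot stands on the saucer and the six-sided pot on the slab, both let go (horizontal distance between tallpot_center and saucer below 0.015 m and z of tallpot_center in the frame of saucer between 0.0525 and 0.0625 m and angle between each of tallpot_center, hexpot_center's own z axis and vertical below 0.1 rad and horizontal distance between hexpot_center and slab below 0.015 m and z of hexpot_center in the frame of slab between 0.045 and 0.055 m and contact force between the fingers and tallpot below 0.05 N and contact force between the fingers and hexpot below 0.05 N), for 0.2 s.
2. the bust stands on the board midway between them, let go (horizontal distance between tallpot_center and saucer below 0.015 m and z of tallpot_center in the frame of saucer between 0.0525 and 0.0625 m and angle between each of tallpot_center, hexpot_center, bust_center's own z axis and vertical below 0.1 rad and horizontal distance between hexpot_center and slab below 0.015 m and z of hexpot_center in the frame of slab between 0.045 and 0.055 m and horizontal distance between bust_center and board below 0.015 m and z of bust_center in the frame of board between 0.066 and 0.076 m and contact force between the fingers and bust below 0.05 N), for 0.2 s.
3. the lid is seated on the six-sided pot (horizontal distance between tallpot_center and saucer below 0.015 m and z of tallpot_center in the frame of saucer between 0.0525 and 0.0625 m and angle between each of tallpot_center, hexpot_center, bust_center, lid_center's own z axis and vertical below 0.1 rad and horizontal distance between hexpot_center and slab below 0.015 m and z of hexpot_center in the frame of slab between 0.045 and 0.055 m and horizontal distance between bust_center and board below 0.015 m and z of bust_center in the frame of board between 0.066 and 0.076 m and horizontal distance between lid_center and hexpot_center below 0.008 m and z of lid_center in the frame of hexpot_center between 0.039 and 0.047 m), for 0.2 s.
At the end, for the whole second after the job is handed in: Tall fluted pot upright within 15 mm of the saucer's centre, six-sided pot within 15 mm of the slab's centre, bust upright on the board within 15 mm of midway between them, lid seated level in the six-sided pot (within 8 mm of its axis, disc on the rim); all released and at rest (all of step 3 and contact force between the fingers and tallpot below 0.05 N and contact force between the fingers and hexpot below 0.05 N and contact force between the fingers and bust below 0.05 N and contact force between the fingers and lid below 0.05 N and linear speed of each of tallpot, hexpot, bust, lid below 0.02 m/s); the robot touches nothing.
It fails at once if the short fluted pot is moved more than 25 mm (distance of shortpot_center from where it was at the start of the episode above 0.025 m).
It fails at once if the tall pot is dropped (falls free of the fingers, faster than 0.6 m/s) (contact force between the fingers and tallpot below 0.05 N and linear speed of tallpot above 0.6 m/s).
It fails at once if the six-sided pot is dropped (falls free of the fingers, faster than 0.6 m/s) (contact force between the fingers and hexpot below 0.05 N and linear speed of hexpot above 0.6 m/s).
It fails at once if the bust is dropped (falls free of the fingers, faster than 0.6 m/s) (contact force between the fingers and bust below 0.05 N and linear speed of bust above 0.6 m/s).
It also fails if it takes over 117 s, if anything falls off the work surface, if the arm or the gripper's body presses on something with over 40 N, if the wrist force passes 120 N, or if a joint passes its speed limit or range.

## Working session

There is one attempt and no reset: what is moved stays moved. The work goes in short steps, Python scripts to look and compute and a shell command to move; the robot and the scene stay as the last step left them, time stands still between calls to the robot, and variables do not carry over. Pictures are saved under pics/ and viewed, and the job is handed in when it is done.

```bash
mkdir -p pics; python3 - <<'E'
from bench import status, camera, camera_model, job
import cv2, json
import numpy as np
print(status.get_state())
for n in ("scene","top"):
    m=camera_model(n); print(n,m)
    p,d=camera(n)
    cv2.imwrite(f"pics/{n}0.png",p[:,:,::-1]); np.savez(f"{n}0.npz",p=p,d=d)
E
```

```text
{'time': 0.0, 'q': array([ 1.14916747e+00,  4.87591269e-02,  9.75479116e-02,  1.62197171e+00,
       -2.52492820e-05,  1.44299379e+00]), 'joint_vel': array([-0.00010809, -0.00042486,  0.00160448, -0.00095056,  0.00072957,
       -0.00072308]), 'tau': array([-9.30538658e-05, -3.38785744e+01,  3.20013356e+01,  2.02762149e-02,
       -8.36539380e-05,  8.90206309e-06]), 'eef_pos': array([0.15181502, 0.50192558, 0.23008776]), 'orientation': array([-3.14131351e+00,  2.37035144e-03,  1.27697036e+00]), 'contact_force': array([-0.35645103,  0.1100024 ,  0.002988  ]), 'torque': array([-0.0099364 ,  0.00046792, -0.01380659]), 'grip_width': 0.08532057182608793}
scene {'fovy': 52.27059489394012, 'cx': 253.44090638877785, 'cy': 184.5266939200174, 'xyz': array([ 1.08190492, -0.41861819,  1.05297267]), 'rotation': array([0.58321683, 0.00894076, 0.93450468])}
top {'fovy': 46.95610338148023, 'cx': 252.38181712056314, 'cy': 193.68927300541222, 'xyz': array([ 0.34718887, -0.03268507,  1.14484471]), 'rotation': array([ 0.17931548,  0.00339626, -1.55991183])}
```

View pics/scene0.png

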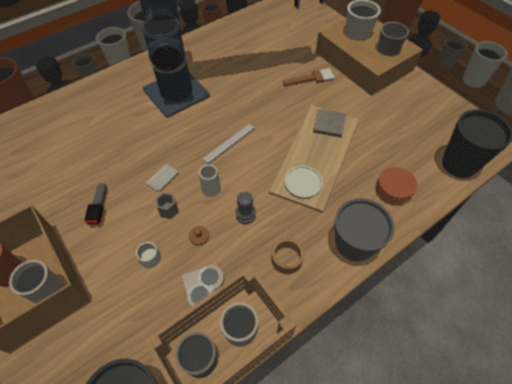

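View pics/top0.png

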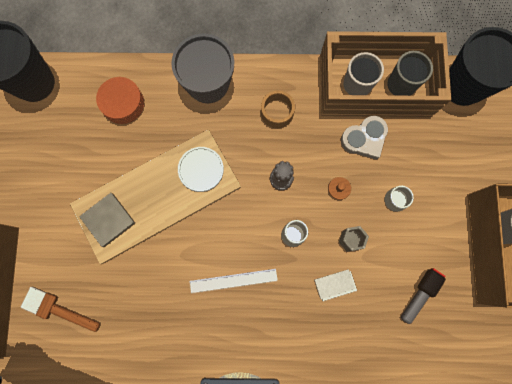

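```bash
cat > h.py <<'E'
import numpy as np, cv2
from scipy.spatial.transform import Rotation as R
from bench import camera_model
def cam(n):
    m=camera_model(n); f=192/np.tan(np.radians(m['fovy']/2))
    return m['xyz'],R.from_euler('xyz',m['rotation']).as_matrix(),f,m['cx'],m['cy']
def proj(n,P):
    c,M,f,cx,cy=cam(n); q=(np.atleast_2d(P)-c)@M
    return np.c_[cx+f*q[:,0]/-q[:,2], cy-f*q[:,1]/-q[:,2]]
def ray(n,uv,z):
    c,M,f,cx,cy=cam(n); uv=np.atleast_2d(uv).astype(float)
    d=np.c_[(uv[:,0]-cx)/f,-(uv[:,1]-cy)/f,-np.ones(len(uv))]@M.T
    return c+d*((z-c[2])/d[:,2])[:,None]
def cloud(n,d):
    c,M,f,cx,cy=cam(n); v,u=np.mgrid[:d.shape[0],:d.shape[1]]
    q=np.stack([(u-cx)/f*d,-(v-cy)/f*d,-d],-1)
    return q@M.T+c
E
python3 - <<'E'
from h import *
for n in("scene","top"):
    z=np.load(n+"0.npz"); print(n,proj(n,[[0,0,0],[.152,.502,.231]]))
    X=cloud(n,z['d'])
    print(np.isfinite(z['d']).all(),(z['d']==0).mean())
    for u,v in [(230,145),(300,182),(330,122),(245,270),(450,300)] if n=="scene" else [(230,280),(200,170),(105,220),(300,300),(200,330),(420,120),(60,150)]: print(u,v,X[v,u].round(4))
E
```

```text
scene [[175.88729348  92.38164464]
 [308.09515905   8.39199733]]
True 0.0040130615234375
230 145 [0.3478 0.0129 0.0148]
300 182 [0.6104 0.1014 0.023 ]
330 122 [0.4858 0.3416 0.0342]
245 270 [ 0.7758 -0.2289  0.1228]
450 300 [ 1.169   0.6218 -0.751 ]
top [[238.85878337 420.13954746]
 [-19.64082839 371.90531617]]
True 0.004130045572916667
230 280 [0.3311 0.0277 0.0043]
200 170 [0.6113 0.1103 0.025 ]
105 220 [0.4769 0.3449 0.0354]
300 300 [ 0.2835 -0.1496 -0.0004]
200 330 [0.2081 0.1001 0.0019]
420 120 [ 0.7627 -0.4791 -0.0011]
60 150 [ 0.6687  0.4915 -0.0007]
```

```bash
python3 - <<'E'
from h import *
C={}
for n in("scene","top"):
    z=np.load(n+"0.npz"); X=cloud(n,z['d']).reshape(-1,3); C[n]=X
    m=(X[:,0]>.1)&(X[:,0]<.75)&(abs(X[:,1])<.6)&(abs(X[:,2])<.012)
    P=X[m]; A=np.c_[P[:,:2],np.ones(len(P))]; co,*_=np.linalg.lstsq(A,P[:,2],rcond=None)
    print(n,m.sum(),co, (A@co-P[:,2]).std())
    def band(name,c,r,lo,hi):
        s=(np.hypot(X[:,0]-c[0],X[:,1]-c[1])<r)
        zz=X[:,2]-(np.c_[X[:,:2],np.ones(len(X))]@co)
        q=s&(zz>lo)&(zz<hi); Q=X[q]
        b=zz[s]
        if len(Q)>2: print(name,q.sum(),'bbox mid',((Q.max(0)+Q.min(0))/2).round(4)[:2],'ext',(Q.max(0)-Q.min(0)).round(4)[:2],'mean',Q.mean(0).round(4),'maxz',np.percentile(b,99.5).round(4), cv2.minEnclosingCircle(Q[:,:2].astype(np.float32)))
    g=lambda uv,z:ray('top',uv,z)[0][:2]
    band('tall',g((296,232),.095),.05,.085,.105)
    band('short',g((401,198),.05),.05,.043,.058)
    band('hex',g((353,239),.06),.05,.053,.068)
    band('lid',g((340,189),.03),.05,.008,.02)
    band('knob',g((340,189),.03),.05,.032,.05)
    band('bust',g((284,170),.1),.05,.075,.12)
    band('bustfoot',g((282,178),.05),.06,.01,.022)
    band('saucer',(.612,.11),.08,.02,.035)
    band('slab',(.477,.345),.09,.029,.042)
    np.save(n+'co.npy',co)
E
```

```text
scene 49223 [ 2.13463712e-04 -8.51584173e-05  2.65078886e-05] 0.0025702655161081367
tall 123 bbox mid [ 0.4496 -0.132 ] ext [0.0563 0.0556] mean [ 0.4511 -0.1333  0.0921] maxz 0.0969 ((0.44952815771102905, -0.13282032310962677), 0.029108988121151924)
short 123 bbox mid [ 0.5437 -0.4023] ext [0.0588 0.0584] mean [ 0.544  -0.4025  0.0488] maxz 0.0531 ((0.5436453819274902, -0.4019474685192108), 0.030321480706334114)
hex 145 bbox mid [ 0.4376 -0.2803] ext [0.0601 0.0619] mean [ 0.437  -0.2806  0.0587] maxz 0.0625 ((0.4376707673072815, -0.28047335147857666), 0.03195572644472122)
lid 245 bbox mid [ 0.5704 -0.2531] ext [0.0601 0.0581] mean [ 0.5742 -0.2541  0.0157] maxz 0.0431 ((0.5703545808792114, -0.2529561221599579), 0.030668821185827255)
knob 43 bbox mid [ 0.5716 -0.2534] ext [0.0212 0.0179] mean [ 0.5725 -0.2535  0.0404] maxz 0.0431 ((0.571647584438324, -0.2531496286392212), 0.010798330418765545)
bust 253 bbox mid [ 0.5968 -0.1018] ext [0.046  0.0457] mean [ 0.6015 -0.1055  0.1019] maxz 0.1125 ((0.5961506366729736, -0.10240309685468674), 0.02452150546014309)
bustfoot 57 bbox mid [ 0.60
[... 1316 characters left out ...]
1147, -0.2527664601802826), 0.01051853783428669)
bust 326 bbox mid [ 0.594  -0.1016] ext [0.0458 0.0462] mean [ 0.5918 -0.1006  0.1048] maxz 0.1128 ((0.5934449434280396, -0.10229617357254028), 0.025724343955516815)
bustfoot 52 bbox mid [ 0.58   -0.0958] ext [0.0288 0.0473] mean [ 0.5743 -0.092   0.0146] maxz 0.1125 ((0.5829064846038818, -0.09588022530078888), 0.02636394090950489)
saucer 1584 bbox mid [0.6187 0.1186] ext [0.1452 0.1366] mean [0.6149 0.1096 0.0252] maxz 0.032 ((0.6169962286949158, 0.11166763305664062), 0.0752735286951065)
slab 1557 bbox mid [0.4794 0.3435] ext [0.1361 0.1382] mean [0.4794 0.3421 0.0345] maxz 0.0392 ((0.480522096157074, 0.3435814380645752), 0.06945386528968811)
```

```bash
python3 - <<'E'
import numpy as np,cv2
p=np.load('top0.npz')['p'][:,:,::-1]
cv2.imwrite('pics/tz.png',cv2.resize(p[150:260,255:425],None,fx=4,fy=4,interpolation=cv2.INTER_CUBIC))
cv2.imwrite('pics/tb.png',cv2.resize(p[120:275,60:250],None,fx=4,fy=3.8,interpolation=cv2.INTER_CUBIC))
p=np.load('scene0.npz')['p'][:,:,::-1]
cv2.imwrite('pics/sz.png',cv2.resize(p[150:275,130:265],None,fx=4,fy=4,interpolation=cv2.INTER_CUBIC))
E
```

```text
(no output)
```

View pics/tz.png

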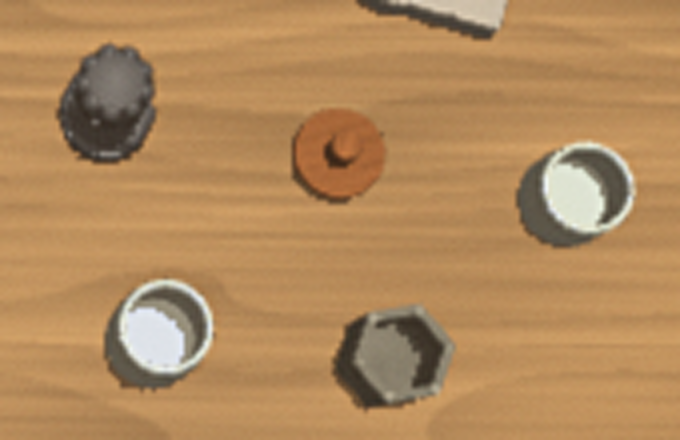

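View pics/tb.png

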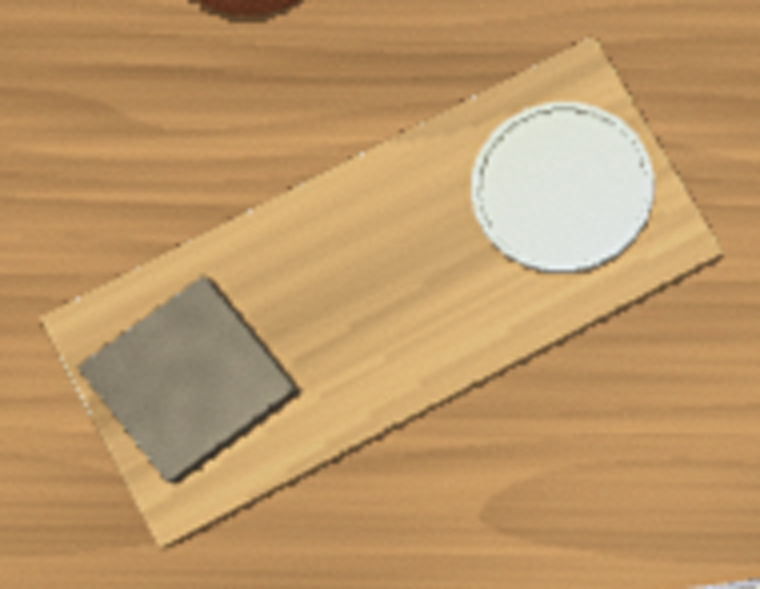

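View pics/sz.png

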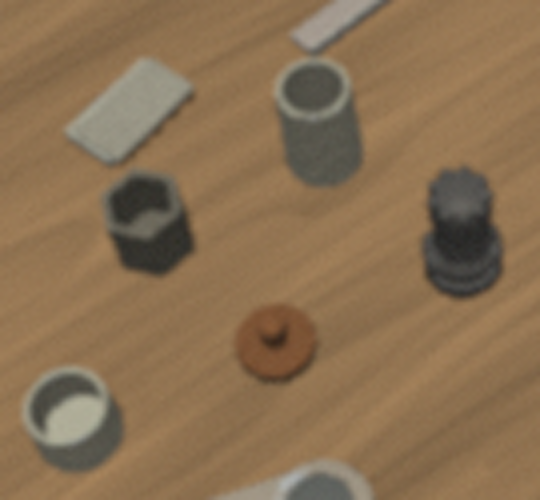

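```bash
python3 - <<'E'
from h import *
for n in ("top","scene"):
    z=np.load(n+"0.npz"); X=cloud(n,z['d']); H=X[...,2]; p=z['p']; hsv=cv2.cvtColor(p,cv2.COLOR_RGB2HSV)
    D=lambda c,r: np.hypot(X[...,0]-c[0],X[...,1]-c[1])<r
    def big(m):
        m=cv2.morphologyEx((m*255).astype(np.uint8),cv2.MORPH_OPEN,np.ones((3,3)))
        c,_=cv2.findContours(m,cv2.RETR_EXTERNAL,cv2.CHAIN_APPROX_NONE); return max(c,key=cv2.contourArea)
    S=hsv[...,1]
    # saucer
    c=big(D((.612,.112),.085)&(S<60)&(H>0.01)); w=ray(n,c[:,0]+0.0,.029)[:,:2].astype(np.float32)
    print(n,'saucer',cv2.fitEllipse(w),cv2.minEnclosingCircle(w))
    c=big(D((.479,.343),.09)&(S<85)&(H>.02)); w=ray(n,c[:,0]+0.0,.035)[:,:2].astype(np.float32)
    print('slab',cv2.minAreaRect(w),len(w))
    c=big(D((.545,.227),.26)&(H>.009)&(H<.06)); w=ray(n,c[:,0]+0.0,.015)[:,:2].astype(np.float32)
    print('board',cv2.minAreaRect(w))
    c=big(D((.437,-.2805),.042)&(H>.045)); w=ray(n,c[:,0]+0.0,.06)[:,:2].astype(np.float32)
    print('hex',cv2.minEnclosingCircle(w)[0], cv2.approxPolyDP(w,.008,True)[:,0].round(4).tolist())
    # support widths vs direction
    best=[]
    for a in np.radians(np.arange(0,60,1)):
        best.append(max(np.ptp(w@[np.cos(a+k*np.pi/3),np.sin(a+k*np.pi/3)]) for k in range(3)))
    print('hex flat angle',np.argmin(best),min(best),np.argmax(best),max(best))
    ks=[np.argmin(best)/57.3+k*np.pi/3 for k in range(3)]
    print([np.ptp(w@[np.cos(a),np.sin(a)]) for a in ks])
    A=np.array([[np.cos(a),np.sin(a)] for a in ks]); b=[((w@a).max()+(w@a).min())/2 for a in A]
    print(np.linalg.lstsq(A,b,rcond=None)[0])
E
```

```text
top saucer ((0.614041805267334, 0.10933499783277512), (0.11652375012636185, 0.11766726523637772), 100.63252258300781) ((0.6143401265144348, 0.10954227298498154), 0.06011233851313591)
slab ((0.4788241684436798, 0.3416407108306885), (0.1013638898730278, 0.0997556820511818), 39.82508850097656) 125
board ((0.5467464327812195, 0.22547920048236847), (0.18097727000713348, 0.4091411828994751), 30.03313446044922)
hex (0.43882960081100464, -0.2915038466453552) [[0.46560001373291016, -0.2825999855995178], [0.43880000710487366, -0.30379998683929443], [0.41200000047683716, -0.3003999888896942], [0.4438000023365021, -0.31130000948905945]]
hex flat angle 44 0.050944440673201224 18 0.05649261565562941
[np.float64(0.05094582175293276), np.float64(0.025348116842597024), np.float64(0.050813532534280614)]
[ 0.44008159 -0.29650555]
scene saucer ((0.6167777180671692, 0.10810797661542892), (0.11368647962808609, 0.11871090531349182), 28.28809928894043) ((0.6166364550590515, 0.10817008465528488), 0.06071171909570694)
slab ((0.48445966839790344, 0.3381823003292084), (0.09919364750385284, 0.1116039827466011), 40.31024932861328) 95
board ((0.5476034879684448, 0.22760431468486786), (0.17982617020606995, 0.41815295815467834), 29.940643310546875)
hex (0.45166531205177307, -0.28807497024536133) [[0.42980000376701355, -0.3059999942779541], [0.4578000009059906, -0.30809998512268066], [0.47360000014305115, -0.2702000141143799], [0.4507000148296356, -0.30079999566078186]]
hex flat angle 13 0.050739571549343054 39 0.05659291365317859
[np.float64(0.05073915262845874), np.float64(0.0507146079120776), np.float64(0.023588413408683007)]
[ 0.45482977 -0.29169745]
```

```bash
python3 - <<'E'
from h import *
for n in ("top","scene"):
    z=np.load(n+"0.npz"); X=cloud(n,z['d']).reshape(-1,3)
    co=np.load(n+'co.npy'); 
    u,v=np.meshgrid(np.arange(512),np.arange(384)); uv=np.c_[u.ravel(),v.ravel()]
    s=(np.hypot(X[:,0]-.437,X[:,1]+.2805)<.045)&(X[:,2]>.052)&(X[:,2]<.07)
    w=ray(n,uv[s],.06)[:,:2]
    f=[]
    for a in np.radians(np.arange(0,60,1)):
        f.append(max(np.ptp(w@[np.cos(a+k*np.pi/3),np.sin(a+k*np.pi/3)]) for k in range(3)))
    a0=np.argmin(f); print(n,s.sum(),'flat',a0,np.round(np.sort(f)[:3],4),'corner',np.argmax(f),max(f))
    ks=np.radians(a0)+np.arange(3)*np.pi/3
    A=np.array([[np.cos(a),np.sin(a)] for a in ks]); b=[((w@a).max()+(w@a).min())/2 for a in A]
    print([round(np.ptp(w@a),4) for a in A],np.linalg.lstsq(A,b,rcond=None)[0])
    hull=cv2.convexHull(w.astype(np.float32)); print(cv2.approxPolyDP(hull,.006,True)[:,0].round(4).tolist())
E
```

```text
top 205 flat 10 [0.0577 0.0577 0.0579] corner 41 0.06526080643242455
[np.float64(0.0559), np.float64(0.0572), np.float64(0.0577)] [ 0.43683202 -0.27995336]
[[0.4657000005245209, -0.28999999165534973], [0.46050000190734863, -0.26030001044273376], [0.4309000074863434, -0.24729999899864197], [0.4068000018596649, -0.2685999870300293], [0.41200000047683716, -0.3003999888896942], [0.4388999938964844, -0.3111000061035156]]
scene 151 flat 10 [0.0615 0.0616 0.0616] corner 38 0.06412594385996334
[np.float64(0.0605), np.float64(0.0563), np.float64(0.0615)] [ 0.43946647 -0.28141492]
[[0.4706999957561493, -0.28529998660087585], [0.4634999930858612, -0.26089999079704285], [0.4325999915599823, -0.2498999983072281], [0.4083000123500824, -0.2705000042915344], [0.41260001063346863, -0.30000001192092896], [0.4388999938964844, -0.3109999895095825], [0.46140000224113464, -0.3034000098705292]]
```

```bash
cat > go.py <<'E'
import sys
from h import *
from bench import status
def to(x,y,z,yaw=None):
    s=status.get_state(); p=s['eef_pos']; M=R.from_euler('xyz',s['orientation']).as_matrix(); Y=s['orientation'][2]
    N=R.from_euler('xyz',[np.pi,0,Y]).as_matrix()
    d=N.T@(np.array([x,y,z])-p)*100
    t=0 if yaw is None else (Y-yaw+np.pi)%(2*np.pi)-np.pi
    print('t',round(s['time'],2),'pos',p.round(4),'rpy',s['orientation'].round(4),'F',s['contact_force'].round(2),'w',round(s['grip_width'],4),'q',s['q'].round(2)); print('slide cm',d.round(2),'twist',round(t,3),'dist',np.linalg.norm(d).round(1))
to(*map(float,sys.argv[1:]))
E
python3 go.py .448 -.132 .15
```

```text
t 0.1 pos [0.1518 0.502  0.2302] rpy [-3.1413e+00  2.2000e-03  1.2770e+00] F [ 0.96 -0.59  0.29] w 0.0857 q [ 1.15  0.05  0.1   1.62 -0.    1.44]
slide cm [-52.1   46.71   8.02] twist 0 dist 70.4
```

```bash
python3 -m inch '[{"slide":[-3,2.7,0.3],"twist":0,"hand":0},{"slide":[-6,5.4,0.8],"twist":0,"hand":0},{"slide":[-9,8.1,1.2],"twist":0,"hand":0},{"slide":[-12,10.8,1.6],"twist":0,"hand":0},{"slide":[-15,13.5,2],"twist":0,"hand":0},{"slide":[-18,16.2,2.5],"twist":0,"hand":0},{"slide":[-21,18.8,3],"twist":0,"hand":0},{"slide":[-24,21.5,3.5],"twist":0,"hand":0}]'; python3 go.py .448 -.132 .15
```

```text
time: 0.77
eef_pos: [0.2882, 0.2088, 0.1957]
orientation: [-3.142, 0.0, 1.278]
contact_force: [0.4, -0.2, 0.5]
grip_width: 0.0853
t 0.77 pos [0.2882 0.2088 0.1957] rpy [-3.1415e+00  1.0000e-04  1.2779e+00] F [ 0.35 -0.22  0.49] w 0.0853 q [ 0.44 -0.4  -0.36  1.61 -0.    0.73]
slide cm [-28.01  25.13   4.57] twist 0 dist 37.9
```

```bash
python3 -m inch '[{"slide":[-3,2.7,0.5],"twist":0,"hand":0},{"slide":[-6.5,5.8,1],"twist":0,"hand":0},{"slide":[-10,9,1.5],"twist":0,"hand":0},{"slide":[-13.5,12.1,2],"twist":0,"hand":0},{"slide":[-17,15.2,2.5],"twist":0,"hand":0},{"slide":[-20.5,18.4,3],"twist":0,"hand":0},{"slide":[-24,21.5,3.5],"twist":0,"hand":0},{"slide":[-26.5,23.8,4.2],"twist":0,"hand":0}]'; python3 go.py .448 -.132 .15
```

```text
time: 1.43
eef_pos: [0.4285, -0.0908, 0.1581]
orientation: [3.141, -0.0, 1.276]
contact_force: [1.7, 0.8, 0.5]
grip_width: 0.0852
t 1.43 pos [ 0.4285 -0.0908  0.1581] rpy [ 3.1411e+00 -2.0000e-04  1.2760e+00] F [1.71 0.83 0.54] w 0.0852 q [-0.36 -0.18 -0.27  1.49  0.   -0.07]
slide cm [-3.38  3.06  0.81] twist 0 dist 4.6
```

```bash
python3 -m inch '[{"slide":[-1.5,1.3,0.4],"twist":0,"hand":0},{"slide":[-1.5,1.3,0.4],"twist":0,"hand":0},{"slide":[-1.5,1.3,0.4],"twist":0,"hand":0},{"slide":[-1.5,1.3,0.4],"twist":0,"hand":0},{"slide":[-1.5,1.3,0.4],"twist":0,"hand":0}]'; python3 go.py .448 -.132 .04
```

```text
time: 1.85
eef_pos: [0.4359, -0.1055, 0.1546]
orientation: [-3.141, -0.0, 1.278]
contact_force: [-0.8, 0.2, -0.9]
grip_width: 0.0852
t 1.85 pos [ 0.4359 -0.1055  0.1546] rpy [-3.1413e+00 -4.0000e-04  1.2785e+00] F [-0.82  0.18 -0.89] w 0.0852 q [-0.39 -0.16 -0.25  1.48  0.   -0.1 ]
slide cm [-2.19  1.92 11.46] twist 0 dist 11.8
```

```bash
python3 -m inch '[{"slide":[-1.2,1,1],"twist":0,"hand":0},{"slide":[-2.2,1.9,2],"twist":0,"hand":0},{"slide":[-2.2,1.9,2.5],"twist":0,"hand":0},{"slide":[-2.2,1.9,2.5],"twist":0,"hand":0}]'; python3 go.py .448 -.132 .04
```

```text
time: 2.18
eef_pos: [0.4471, -0.1318, 0.1283]
orientation: [-3.139, -0.001, 1.278]
contact_force: [-0.4, 1.3, -0.6]
grip_width: 0.0857
t 2.18 pos [ 0.4471 -0.1318  0.1283] rpy [-3.1390e+00 -8.0000e-04  1.2781e+00] F [-0.44  1.32 -0.58] w 0.0857 q [-0.43 -0.1  -0.25  1.42  0.   -0.14]
slide cm [0.   0.09 8.83] twist 0 dist 8.8
```

```bash
python3 -m inch '[{"slide":[0,0.1,2],"twist":0,"hand":0},{"slide":[0,0.1,4],"twist":0,"hand":0},{"slide":[0,0.1,6],"twist":0,"hand":0},{"slide":[0,0.1,8],"twist":0,"hand":0},{"slide":[0,0.1,8.8],"twist":0,"hand":0},{"slide":[0,0.1,8.8],"twist":0,"hand":0},{"slide":[0,0.1,8.8],"twist":0,"hand":0}]'; python3 go.py .448 -.132 .04; python3 -m inch '[{"slide":[0,0,0],"twist":0,"hand":0.2},{"slide":[0,0,0],"twist":0,"hand":0.4},{"slide":[0,0,0],"twist":0,"hand":1},{"slide":[0,0,0],"twist":0,"hand":1},{"slide":[0,0,0],"twist":0,"hand":1},{"slide":[0,0,0],"twist":0,"hand":1},{"slide":[0,0,0],"twist":0,"hand":1},{"slide":[0,0,0],"twist":0,"hand":1}]'; python3 go.py .448 -.132 .04
```

```text
time: 2.77
eef_pos: [0.449, -0.1328, 0.0419]
orientation: [-3.141, -0.0, 1.278]
contact_force: [0.5, -1.0, 0.5]
grip_width: 0.0854
t 2.77 pos [ 0.449  -0.1328  0.0419] rpy [-3.1414e+00 -2.0000e-04  1.2780e+00] F [ 0.53 -0.97  0.47] w 0.0854 q [-0.43 -0.05 -0.38  1.24  0.   -0.14]
slide cm [ 0.05 -0.12  0.19] twist 0 dist 0.2
time: 3.43
eef_pos: [0.4511, -0.134, 0.044]
orientation: [3.137, -0.0, 1.277]
contact_force: [-0.1, 0.9, 4.2]
grip_width: 0.0578
t 3.43 pos [ 0.4511 -0.134   0.044 ] rpy [ 3.1369e+00 -2.0000e-04  1.2771e+00] F [-0.05  0.92  4.25] w 0.0578 q [-0.43 -0.05 -0.38  1.24  0.   -0.14]
slide cm [ 0.11 -0.35  0.4 ] twist 0 dist 0.5
```

```bash
python3 -m inch '[{"slide":[0,0,-0.5],"twist":0,"hand":1},{"slide":[0,0,-1.5],"twist":0,"hand":1},{"slide":[0,0,-3],"twist":0,"hand":1},{"slide":[0,0,-4.5],"twist":0,"hand":1},{"slide":[0,0,-6],"twist":0,"hand":1},{"slide":[0,0,-7.5],"twist":0,"hand":1},{"slide":[0,0,-8.5],"twist":0,"hand":1},{"slide":[0,0,-8.5],"twist":0,"hand":1}]'; python3 go.py .614 .1095 .15; python3 - <<'E'
from bench import camera
import cv2,numpy as np
for n in("scene","top"):
    p,d=camera(n); np.savez(n+'1.npz',p=p,d=d); cv2.imwrite(f'pics/{n}1.png',p[:,:,::-1])
E
```

```text
time: 4.1
eef_pos: [0.4506, -0.1342, 0.1293]
orientation: [3.137, 0.001, 1.277]
contact_force: [-0.0, 0.3, -2.4]
grip_width: 0.0576
t 4.1 pos [ 0.4506 -0.1342  0.1293] rpy [3.1370e+00 8.0000e-04 1.2769e+00] F [-0.    0.26 -2.36] w 0.0576 q [-0.43 -0.1  -0.25  1.42 -0.   -0.14]
slide cm [28.06  8.58 -2.07] twist 0 dist 29.4
```

View pics/scene1.png

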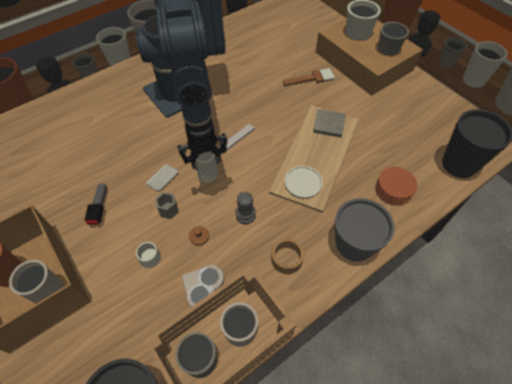

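```bash
python3 -m inch '[{"slide":[1,0.3,-0.3],"twist":0,"hand":1},{"slide":[3,0.9,-0.6],"twist":0,"hand":1},{"slide":[5.5,1.6,-0.9],"twist":0,"hand":1},{"slide":[8,2.4,-1.2],"twist":0,"hand":1},{"slide":[10.5,3.2,-1.5],"twist":0,"hand":1},{"slide":[13,4,-1.8],"twist":0,"hand":1},{"slide":[15.5,4.7,-2],"twist":0,"hand":1},{"slide":[18,5.5,-2],"twist":0,"hand":1}]'; python3 go.py .616 .109 .15
```

```text
time: 4.87
eef_pos: [0.554, 0.025, 0.1455]
orientation: [-3.14, -0.0, 1.277]
contact_force: [0.7, 0.2, -2.8]
grip_width: 0.058
t 4.87 pos [0.554  0.025  0.1455] rpy [-3.1397 -0.      1.2774] F [ 0.68  0.17 -2.76] w 0.058 q [-0.08  0.12  0.01  1.46  0.    0.22]
slide cm [ 9.83  3.51 -0.45] twist 0 dist 10.4
```

```bash
python3 -m inch '[{"slide":[2,0.7,-0.2],"twist":0,"hand":1},{"slide":[4,1.4,-0.4],"twist":0,"hand":1},{"slide":[6,2.1,-0.5],"twist":0,"hand":1},{"slide":[7.5,2.7,-0.5],"twist":0,"hand":1},{"slide":[8.6,3.1,-0.5],"twist":0,"hand":1},{"slide":[9.2,3.3,-0.5],"twist":0,"hand":1},{"slide":[9.2,3.3,-0.5],"twist":0,"hand":1},{"slide":[9.2,3.3,-0.5],"twist":0,"hand":1}]'; python3 go.py .616 .109 .1; python3 - <<'E'
from h import *
from bench import camera
for n in("scene","top"):
    p,d=camera(n); np.savez(n+'2.npz',p=p,d=d); cv2.imwrite(f'pics/{n}2.png',p[:,:,::-1])
E
```

```text
time: 5.53
eef_pos: [0.6113, 0.1016, 0.1502]
orientation: [-3.139, 0.001, 1.278]
contact_force: [-0.0, -0.4, -2.8]
grip_width: 0.0575
t 5.53 pos [0.6113 0.1016 0.1502] rpy [-3.1394e+00  1.2000e-03  1.2776e+00] F [-0.05 -0.41 -2.82] w 0.0575 q [ 0.06  0.3   0.22  1.5  -0.    0.35]
slide cm [0.84 0.24 5.02] twist 0 dist 5.1
```

View pics/scene2.png

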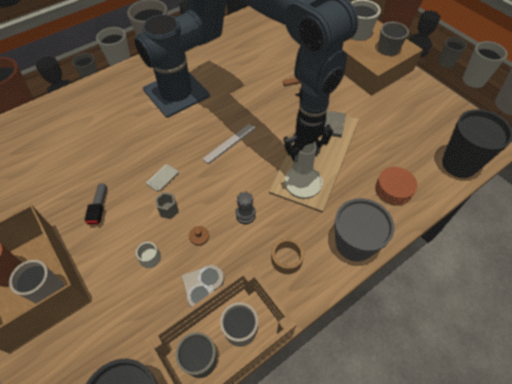

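View pics/top2.png

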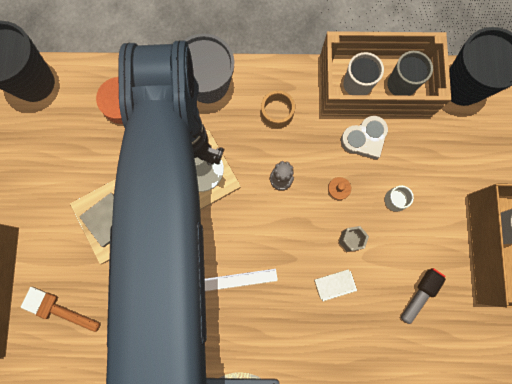

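```bash
python3 -m inch '[{"slide":[0.4,0.1,1],"twist":0,"hand":1},{"slide":[0.8,0.2,2.5],"twist":0,"hand":1},{"slide":[0.8,0.2,4],"twist":0,"hand":1},{"slide":[0.8,0.2,5.5],"twist":0,"hand":1},{"slide":[0.8,0.2,6.5],"twist":0,"hand":1},{"slide":[0.8,0.2,7],"twist":0,"hand":1},{"slide":[0.8,0.2,7],"twist":0,"hand":1}]'; python3 go.py .616 .109 .069; python3 - <<'E'
from h import *
from bench import camera
p,d=camera('scene'); cv2.imwrite('pics/s3.png',cv2.resize(p[100:210,240:370,::-1],None,fx=5,fy=5,interpolation=cv2.INTER_CUBIC)); np.savez('s3.npz',p=p,d=d)
E
```

```text
time: 6.22
eef_pos: [0.6149, 0.1081, 0.0793]
orientation: [-3.138, 0.001, 1.276]
contact_force: [-0.8, -0.0, -3.6]
grip_width: 0.0576
t 6.22 pos [0.6149 0.1081 0.0793] rpy [-3.1382e+00  1.3000e-03  1.2765e+00] F [-0.83 -0.04 -3.58] w 0.0576 q [ 0.07  0.33  0.12  1.36 -0.    0.36]
slide cm [0.12 0.08 1.03] twist 0 dist 1.0
```

View pics/s3.png

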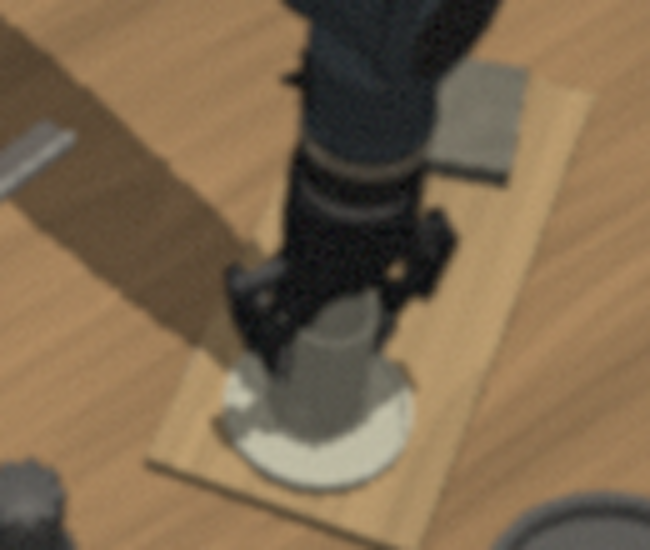

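```bash
python3 - <<'E'
from h import *
t=np.linspace(0,2*np.pi,73)
for c in [(.6149,.1081),(.6115,.109)]:
    q=proj('scene',np.c_[c[0]+.031*np.cos(t),c[1]+.031*np.sin(t),np.full(73,.035)])
    print(c,'u',q[:,0].min(),q[:,0].max(),'vmax',q[:,1].max())
    q=proj('scene',np.c_[c[0]+.028*np.cos(t),c[1]+.028*np.sin(t),np.full(73,.13)])
    print('rim v',q[:,1].min(),q[:,1].max())
c=(.614,.1093)
q=proj('scene',np.c_[c[0]+.059*np.cos(t),c[1]+.059*np.sin(t),np.full(73,.029)]); print(q.min(0),q.max(0))
E
```

```text
(0.6149, 0.1081) u 293.01383592184067 312.8389930503765 vmax 188.06914726149336
rim v 154.07403357462184 169.38026246793171
(0.6115, 0.109) u 292.54349783795436 312.33845348538654 vmax 187.1852164021312
rim v 153.20740472288648 168.4656690571608
[284.09722538 165.35679626] [321.65148431 196.39324783]
```

```bash
python3 -m inch '[{"slide":[0.1,0.25,0.3],"twist":0,"hand":1},{"slide":[0.1,0.25,0.6],"twist":0,"hand":1},{"slide":[0.1,0.25,0.8],"twist":0,"hand":1},{"slide":[0.1,0.25,0.8],"twist":0,"hand":1},{"slide":[0.1,0.25,0.8],"twist":0,"hand":1}]'; python3 go.py .617 .109 .069
```

```text
time: 6.68
eef_pos: [0.6191, 0.1087, 0.0735]
orientation: [3.142, -0.0, 1.277]
contact_force: [0.3, -0.1, -2.2]
grip_width: 0.0576
t 6.68 pos [0.6191 0.1087 0.0735] rpy [ 3.1415 -0.      1.277 ] F [ 0.32 -0.12 -2.24] w 0.0576 q [ 0.07  0.34  0.12  1.35 -0.    0.36]
slide cm [-0.03 -0.2   0.45] twist 0 dist 0.5
```

```bash
python3 -m inch '[{"slide":[0,-0.1,0.1],"twist":0,"hand":1},{"slide":[0,-0.1,0.2],"twist":0,"hand":1},{"slide":[0,-0.1,0.3],"twist":0,"hand":1},{"slide":[0,-0.1,0.3],"twist":0,"hand":1},{"slide":[0,-0.1,0.3],"twist":0,"hand":1}]'; python3 go.py .617 .109 .069
```

```text
time: 7.1
eef_pos: [0.6179, 0.109, 0.0703]
orientation: [-3.141, 0.0, 1.277]
contact_force: [0.0, -0.0, -2.6]
grip_width: 0.0574
t 7.1 pos [0.6179 0.109  0.0703] rpy [-3.1414e+00  1.0000e-04  1.2770e+00] F [ 0.01 -0.   -2.57] w 0.0574 q [ 0.07  0.34  0.11  1.34 -0.    0.36]
slide cm [-0.03 -0.09  0.13] twist 0 dist 0.2
```

```bash
python3 -m inch '[{"slide":[0,0,0.1],"twist":0,"hand":1},{"slide":[0,0,0.15],"twist":0,"hand":1},{"slide":[0,0,0.15],"twist":0,"hand":1}]'; python3 go.py .617 .109 .069;python3 -m inch '[{"slide":[0,0,0.1],"twist":0,"hand":1},{"slide":[0,0,0.15],"twist":0,"hand":1},{"slide":[0,0,0.15],"twist":0,"hand":1}]'; python3 go.py .617 .109 .069
```

```text
time: 7.35
eef_pos: [0.6181, 0.109, 0.0692]
orientation: [3.141, -0.0, 1.277]
contact_force: [-0.4, -0.8, -2.0]
grip_width: 0.0576
t 7.35 pos [0.6181 0.109  0.0692] rpy [ 3.1413e+00 -1.0000e-04  1.2770e+00] F [-0.45 -0.77 -1.98] w 0.0576 q [ 0.07  0.34  0.11  1.34 -0.    0.36]
slide cm [-0.04 -0.11  0.02] twist 0 dist 0.1
time: 7.6
eef_pos: [0.6182, 0.109, 0.0691]
orientation: [3.141, -0.0, 1.277]
contact_force: [-3.5, 0.5, 4.7]
grip_width: 0.0578
t 7.6 pos [0.6182 0.109  0.0691] rpy [ 3.1406e+00 -3.0000e-04  1.2771e+00] F [-3.47  0.48  4.67] w 0.0578 q [ 0.07  0.34  0.11  1.34 -0.    0.36]
slide cm [-0.04 -0.11  0.01] twist 0 dist 0.1
```

```bash
python3 -m inch '[{"slide":[0,0,0],"twist":0,"hand":0.25},{"slide":[0,0,0],"twist":0,"hand":0.2},{"slide":[0,0,0],"twist":0,"hand":0.1},{"slide":[0,0,0],"twist":0,"hand":0},{"slide":[0,0,0],"twist":0,"hand":0},{"slide":[0,0,0],"twist":0,"hand":0}]';python3 -m inch '[{"slide":[0,0,-1],"twist":0,"hand":0},{"slide":[0,0,-3],"twist":0,"hand":0},{"slide":[0,0,-6],"twist":0,"hand":0},{"slide":[0,0,-9],"twist":0,"hand":0},{"slide":[0,0,-9.5],"twist":0,"hand":0}]'; python3 go.py .437 -.280 .15 1.222
```

```text
time: 8.1
eef_pos: [0.618, 0.109, 0.0672]
orientation: [-3.141, 0.0, 1.277]
contact_force: [-0.3, -0.2, 0.4]
grip_width: 0.0854
time: 8.52
eef_pos: [0.6212, 0.1092, 0.1701]
orientation: [3.131, -0.004, 1.277]
contact_force: [0.6, 0.4, 0.8]
grip_width: 0.0854
t 8.52 pos [0.6212 0.1092 0.1701] rpy [ 3.1312 -0.0039  1.277 ] F [0.58 0.41 0.76] w 0.0854 q [0.07 0.31 0.27 1.52 0.   0.36]
slide cm [-42.59  -6.36   2.01] twist 0.055 dist 43.1
```

```bash
python3 -m inch '[{"slide":[-3,-0.4,0],"twist":0.05,"hand":0},{"slide":[-7,-1,0],"twist":0.055,"hand":0},{"slide":[-11,-1.6,0],"twist":0.055,"hand":0},{"slide":[-15,-2.2,0],"twist":0.055,"hand":0},{"slide":[-19,-2.8,0],"twist":0.055,"hand":0},{"slide":[-23,-3.4,0],"twist":0.055,"hand":0},{"slide":[-27,-4,0],"twist":0.055,"hand":0},{"slide":[-31,-4.6,0],"twist":0.055,"hand":0}]'; python3 go.py .437 -.280 .15 1.222
```

```text
time: 9.18
eef_pos: [0.4833, -0.176, 0.1631]
orientation: [3.14, 0.0, 1.222]
contact_force: [1.1, -0.1, -0.3]
grip_width: 0.0854
t 9.18 pos [ 0.4833 -0.176   0.1631] rpy [3.1401e+00 2.0000e-04 1.2223e+00] F [ 1.08 -0.08 -0.32] w 0.0854 q [-0.48  0.01 -0.07  1.48 -0.   -0.13]
slide cm [-11.36  -0.8    1.31] twist 0.0 dist 11.5
```

Arm out of the top camera's way of the saucer; I continue and photograph.

```bash
python3 -m inch '[{"slide":[-3,-0.2,0.6],"twist":0,"hand":0},{"slide":[-6.5,-0.4,1.2],"twist":0,"hand":0},{"slide":[-9.5,-0.6,1.9],"twist":0,"hand":0},{"slide":[-10.6,-0.8,1.9],"twist":0,"hand":0},{"slide":[-10.6,-0.8,1.9],"twist":0,"hand":0},{"slide":[-10.6,-0.8,1.9],"twist":0,"hand":0}]'; python3 go.py .437 -.280 .025 1.222
cat > look.py <<'E'
import sys
from h import *
from bench import camera
k=sys.argv[1]
for n in("scene","top"):
    p,d=camera(n); np.savez(n+k+'.npz',p=p,d=d); cv2.imwrite(f'pics/{n}{k}.png',p[:,:,::-1])
    X=cloud(n,d).reshape(-1,3)
    for name,c,r,lo,hi in [('tall',(.614,.11),.06,.11,.13),('hexS',(.479,.342),.06,.086,.103),('hexT',(.437,-.28),.05,.053,.068),('bustB',(.5465,.2255),.05,.085,.14),('bustT',(.594,-.102),.05,.075,.12),('lidT',(.57,-.253),.05,.008,.02),('lidS',(.479,.342),.05,.096,.110),('knobS',(.479,.342),.05,.115,.14)]:
        Q=X[(np.hypot(X[:,0]-c[0],X[:,1]-c[1])<r)&(X[:,2]>lo)&(X[:,2]<hi)]
        if len(Q)>15: print(n,name,len(Q),'mid',((Q.max(0)+Q.min(0))/2)[:2].round(4),'ext',np.ptp(Q,0)[:2].round(4),'z98',np.percentile(Q[:,2],98).round(4))
E
python3 look.py 4
```

```text
time: 9.68
eef_pos: [0.4406, -0.2712, 0.1439]
orientation: [3.141, -0.001, 1.221]
contact_force: [0.2, 0.1, 0.0]
grip_width: 0.0855
t 9.68 pos [ 0.4406 -0.2712  0.1439] rpy [ 3.1411e+00 -9.0000e-04  1.2208e+00] F [0.22 0.07 0.02] w 0.0855 q [-0.68  0.03 -0.1   1.45  0.   -0.33]
slide cm [-0.95 -0.03 11.89] twist -0.001 dist 11.9
scene tall 125 mid [0.6174 0.1088] ext [0.0579 0.0569] z98 0.1229
scene hexT 153 mid [ 0.4375 -0.2802] ext [0.0582 0.0612] z98 0.0634
scene bustT 249 mid [ 0.5974 -0.1018] ext [0.0457 0.0465] z98 0.1124
scene lidT 245 mid [ 0.5712 -0.2527] ext [0.059  0.0581] z98 0.0192
top tall 151 mid [0.6155 0.1085] ext [0.0567 0.0533] z98 0.1225
top hexT 81 mid [ 0.4338 -0.2664] ext [0.0537 0.0334] z98 0.0629
top bustT 325 mid [ 0.594  -0.1016] ext [0.0474 0.0459] z98 0.1122
top lidT 347 mid [ 0.5701 -0.2529] ext [0.0587 0.0595] z98 0.0194
```

View pics/top4.png

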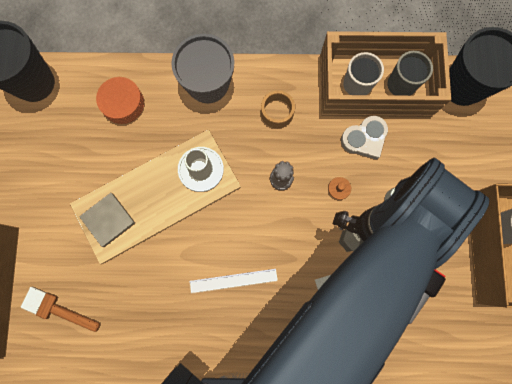

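```bash
python3 -m inch '[{"slide":[-0.5,0,2],"twist":0,"hand":0},{"slide":[-0.95,0,4],"twist":0,"hand":0},{"slide":[-0.95,0,5.5],"twist":0,"hand":0},{"slide":[-0.95,0,5.5],"twist":0,"hand":0},{"slide":[-0.95,0,5.5],"twist":0,"hand":0}]'; python3 go.py .437 -.280 .018 1.222
```

```text
time: 10.2
eef_pos: [0.4373, -0.2785, 0.0879]
orientation: [-3.14, -0.001, 1.224]
contact_force: [-0.2, -0.0, -0.6]
grip_width: 0.0854
t 10.2 pos [ 0.4373 -0.2785  0.0879] rpy [-3.1398e+00 -1.1000e-03  1.2242e+00] F [-0.16 -0.01 -0.59] w 0.0854 q [-0.7   0.05 -0.18  1.34  0.   -0.35]
slide cm [-0.16  0.02  6.99] twist 0.002 dist 7.0
```

```bash
python3 -m inch '[{"slide":[-0.15,0,2],"twist":0,"hand":0},{"slide":[-0.15,0,4],"twist":0,"hand":0},{"slide":[-0.15,0,6],"twist":0,"hand":0},{"slide":[-0.15,0,6.8],"twist":0,"hand":0},{"slide":[-0.15,0,6.8],"twist":0,"hand":0},{"slide":[-0.15,0,6.8],"twist":0,"hand":0}]'; python3 go.py .437 -.280 .018 1.222;  python3 -m inch '[{"slide":[0,0,0],"twist":0,"hand":0.2},{"slide":[0,0,0],"twist":0,"hand":0.3},{"slide":[0,0,0],"twist":0,"hand":0.4},{"slide":[0,0,0],"twist":0,"hand":1},{"slide":[0,0,0],"twist":0,"hand":1},{"slide":[0,0,0],"twist":0,"hand":1},{"slide":[0,0,0],"twist":0,"hand":1},{"slide":[0,0,0],"twist":0,"hand":1}]'; python3 go.py .437 -.280 .018 1.222
```

```text
time: 10.7
eef_pos: [0.4374, -0.2816, 0.0215]
orientation: [3.141, 0.0, 1.223]
contact_force: [0.1, -0.1, -0.1]
grip_width: 0.0851
t 10.7 pos [ 0.4374 -0.2816  0.0215] rpy [3.1407e+00 3.0000e-04 1.2228e+00] F [ 0.08 -0.06 -0.07] w 0.0851 q [-0.7   0.1  -0.27  1.2   0.   -0.35]
slide cm [ 0.14 -0.09  0.35] twist 0.001 dist 0.4
time: 11.37
eef_pos: [0.4383, -0.2826, 0.0225]
orientation: [3.138, 0.001, 1.222]
contact_force: [0.1, 0.6, 6.2]
grip_width: 0.0556
t 11.37 pos [ 0.4383 -0.2826  0.0225] rpy [3.1377e+00 7.0000e-04 1.2221e+00] F [0.06 0.62 6.24] w 0.0556 q [-0.7   0.09 -0.27  1.2   0.   -0.35]
slide cm [ 0.2  -0.21  0.45] twist 0.0 dist 0.5
```

```bash
python3 -m inch '[{"slide":[0,0,-0.5],"twist":0,"hand":1},{"slide":[0,0,-1.5],"twist":0,"hand":1},{"slide":[0,0,-3.5],"twist":0,"hand":1},{"slide":[0,0,-6],"twist":0,"hand":1},{"slide":[0,0,-8.5],"twist":0,"hand":1},{"slide":[0,0,-10.5],"twist":0,"hand":1},{"slide":[0,0,-11.5],"twist":0,"hand":1},{"slide":[0,0,-11.5],"twist":0,"hand":1}]'; python3 go.py .4805 .341 .14 1.222
```

```text
time: 12.03
eef_pos: [0.438, -0.2828, 0.1384]
orientation: [3.137, 0.002, 1.222]
contact_force: [0.8, -0.7, -2.3]
grip_width: 0.0551
t 12.03 pos [ 0.438  -0.2828  0.1384] rpy [3.1370e+00 1.9000e-03 1.2219e+00] F [ 0.77 -0.73 -2.33] w 0.0551 q [-0.7   0.03 -0.1   1.43 -0.   -0.35]
slide cm [ 60.07 -17.33  -0.16] twist -0.0 dist 62.5
```

```bash
python3 -m inch '[{"slide":[1,-0.3,0],"twist":0,"hand":1},{"slide":[3.2,-0.9,0],"twist":0,"hand":1},{"slide":[6,-1.7,0],"twist":0,"hand":1},{"slide":[9,-2.6,0],"twist":0,"hand":1},{"slide":[12,-3.5,0],"twist":0,"hand":1},{"slide":[15,-4.3,0],"twist":0,"hand":1},{"slide":[18,-5.2,0],"twist":0,"hand":1},{"slide":[21,-6.1,0],"twist":0,"hand":1}]'; python3 go.py .4805 .341 .14 1.222
```

```text
time: 12.7
eef_pos: [0.449, -0.0608, 0.1326]
orientation: [-3.136, -0.0, 1.222]
contact_force: [0.9, -0.2, -1.5]
grip_width: 0.0554
t 12.7 pos [ 0.449  -0.0608  0.1326] rpy [-3.1365e+00 -1.0000e-04  1.2219e+00] F [ 0.9  -0.18 -1.48] w 0.0554 q [-0.28 -0.13 -0.27  1.44  0.    0.07]
slide cm [ 38.84 -10.77  -0.74] twist -0.0 dist 40.3
```

```bash
python3 -m inch '[{"slide":[3,-0.8,-0.2],"twist":0,"hand":1},{"slide":[6,-1.6,-0.4],"twist":0,"hand":1},{"slide":[9.3,-2.5,-0.6],"twist":0,"hand":1},{"slide":[12.6,-3.4,-0.8],"twist":0,"hand":1},{"slide":[15.9,-4.4,-0.8],"twist":0,"hand":1},{"slide":[19.2,-5.3,-0.8],"twist":0,"hand":1},{"slide":[22.5,-6.3,-0.8],"twist":0,"hand":1},{"slide":[25.5,-7.1,-0.8],"twist":0,"hand":1}]'; python3 go.py .4805 .341 .14 1.222
```

```text
time: 13.37
eef_pos: [0.4689, 0.2027, 0.1406]
orientation: [-3.137, 0.002, 1.223]
contact_force: [0.5, 0.3, -3.1]
grip_width: 0.0552
t 13.37 pos [0.4689 0.2027 0.1406] rpy [-3.1369e+00  2.4000e-03  1.2232e+00] F [ 0.51  0.28 -3.13] w 0.0552 q [ 0.28  0.02 -0.11  1.45  0.    0.62]
slide cm [13.4  -3.62  0.06] twist 0.001 dist 13.9
```

```bash
python3 -m inch '[{"slide":[3,-0.8,0],"twist":0,"hand":1},{"slide":[6,-1.6,0],"twist":0,"hand":1},{"slide":[8.5,-2.3,0],"twist":0,"hand":1},{"slide":[10.5,-2.8,0],"twist":0,"hand":1},{"slide":[12,-3.2,0],"twist":0,"hand":1},{"slide":[12.5,-3.5,0],"twist":0,"hand":1},{"slide":[12.5,-3.5,0],"twist":0,"hand":1},{"slide":[12.5,-3.5,0],"twist":0,"hand":1}]'; python3 go.py .4805 .341 .0675 1.222
```

```text
time: 14.03
eef_pos: [0.48, 0.3292, 0.1417]
orientation: [-3.139, 0.003, 1.223]
contact_force: [0.1, -1.1, -3.3]
grip_width: 0.0551
t 14.03 pos [0.48   0.3292 0.1417] rpy [-3.1395  0.0033  1.2225] F [ 0.14 -1.06 -3.3 ] w 0.0551 q [ 0.49  0.2   0.09  1.46 -0.    0.83]
slide cm [ 1.13 -0.35  7.42] twist 0.001 dist 7.5
```

```bash
python3 -m inch '[{"slide":[0.5,-0.2,1],"twist":0,"hand":1},{"slide":[1.1,-0.35,2.5],"twist":0,"hand":1},{"slide":[1.1,-0.35,4.5],"twist":0,"hand":1},{"slide":[1.1,-0.35,6],"twist":0,"hand":1},{"slide":[1.1,-0.35,7],"twist":0,"hand":1},{"slide":[1.1,-0.35,7],"twist":0,"hand":1},{"slide":[1.1,-0.35,7],"twist":0,"hand":1}]'; python3 go.py .4805 .341 .0575 1.222;  python3 - <<'E'
from h import *
from bench import camera
p,d=camera('scene'); cv2.imwrite('pics/s5.png',cv2.resize(p[60:170,270:400,::-1],None,fx=5,fy=5,interpolation=cv2.INTER_CUBIC)); np.savez('s5.npz',p=p,d=d)
E
```

```text
time: 14.62
eef_pos: [0.4812, 0.3405, 0.0724]
orientation: [-3.14, 0.002, 1.221]
contact_force: [0.1, -0.1, -2.1]
grip_width: 0.055
t 14.62 pos [0.4812 0.3405 0.0724] rpy [-3.1402e+00  1.7000e-03  1.2211e+00] F [ 0.09 -0.14 -2.12] w 0.055 q [ 0.5   0.24 -0.    1.33 -0.    0.85]
slide cm [ 0.02 -0.09  1.49] twist -0.001 dist 1.5
```

View pics/s5.png

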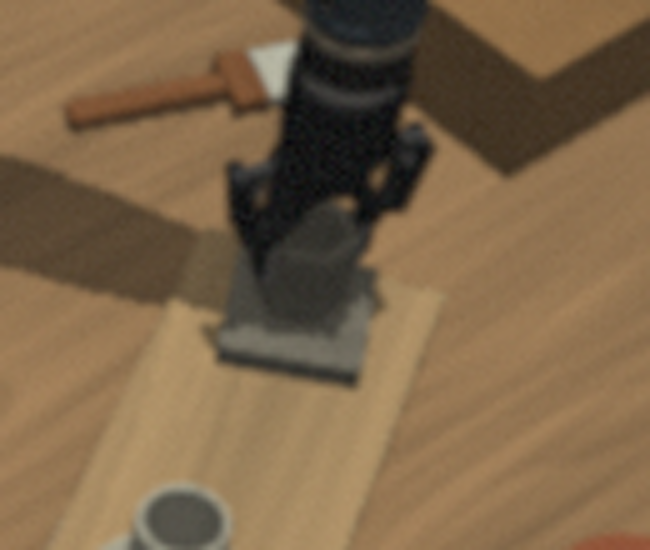

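Hex pot hangs over the slab's middle (crop 310,280). Lowering slowly.

```bash
python3 -m inch '[{"slide":[0,0,0.4],"twist":0,"hand":1},{"slide":[0,0,0.8],"twist":0,"hand":1},{"slide":[0,0,1],"twist":0,"hand":1},{"slide":[0,0,1],"twist":0,"hand":1},{"slide":[0,0,1],"twist":0,"hand":1}]'; python3 go.py .4805 .341 .0575 1.222; python3 -m inch '[{"slide":[0,0,0.1],"twist":0,"hand":1},{"slide":[0,0,0.2],"twist":0,"hand":1},{"slide":[0,0,0.2],"twist":0,"hand":1},{"slide":[0,0,0.2],"twist":0,"hand":1}]'; python3 go.py .4805 .341 .0575 1.222;
```

```text
time: 15.08
eef_pos: [0.4818, 0.3415, 0.0634]
orientation: [-3.141, 0.0, 1.222]
contact_force: [0.7, 0.6, -3.4]
grip_width: 0.0549
t 15.08 pos [0.4818 0.3415 0.0634] rpy [-3.1415e+00  1.0000e-04  1.2220e+00] F [ 0.71  0.63 -3.37] w 0.0549 q [ 0.5   0.25 -0.02  1.31  0.    0.85]
slide cm [-0.09 -0.11  0.59] twist 0.0 dist 0.6
time: 15.42
eef_pos: [0.4819, 0.3415, 0.0613]
orientation: [-3.141, 0.0, 1.222]
contact_force: [-0.3, -0.7, -2.5]
grip_width: 0.055
t 15.42 pos [0.4819 0.3415 0.0613] rpy [-3.1415e+00  1.0000e-04  1.2221e+00] F [-0.32 -0.68 -2.5 ] w 0.055 q [ 0.5   0.25 -0.02  1.31  0.    0.85]
slide cm [-0.09 -0.11  0.38] twist 0.0 dist 0.4
```

```bash
python3 -m inch '[{"slide":[-0.05,-0.1,0.1],"twist":0,"hand":1},{"slide":[-0.05,-0.1,0.2],"twist":0,"hand":1},{"slide":[-0.05,-0.1,0.3],"twist":0,"hand":1},{"slide":[-0.05,-0.1,0.3],"twist":0,"hand":1}]'; python3 go.py .4805 .341 .0575 1.222; python3 -m inch '[{"slide":[0,0,0.1],"twist":0,"hand":1},{"slide":[0,0,0.1],"twist":0,"hand":1},{"slide":[0,0,0.1],"twist":0,"hand":1}]'; python3 go.py .4805 .341 .0575 1.222;
```

```text
time: 15.75
eef_pos: [0.4806, 0.3412, 0.0581]
orientation: [-3.141, 0.0, 1.222]
contact_force: [0.8, 0.6, -2.7]
grip_width: 0.0552
t 15.75 pos [0.4806 0.3412 0.0581] rpy [-3.1412e+00  4.0000e-04  1.2220e+00] F [ 0.78  0.62 -2.68] w 0.0552 q [ 0.5   0.25 -0.03  1.3   0.    0.85]
slide cm [-0.02  0.    0.06] twist -0.0 dist 0.1
time: 16.0
eef_pos: [0.4809, 0.3414, 0.0576]
orientation: [3.141, -0.0, 1.222]
contact_force: [-0.3, 0.2, -1.2]
grip_width: 0.0556
t 16.0 pos [0.4809 0.3414 0.0576] rpy [ 3.1414e+00 -2.0000e-04  1.2220e+00] F [-0.33  0.15 -1.22] w 0.0556 q [ 0.5   0.25 -0.03  1.3  -0.    0.85]
slide cm [-0.05 -0.02  0.01] twist -0.0 dist 0.1
```

```bash
python3 -m inch '[{"slide":[0,0,0.1],"twist":0,"hand":1},{"slide":[0,0,0.15],"twist":0,"hand":1},{"slide":[0,0,0.15],"twist":0,"hand":1}]'; python3 go.py .4805 .341 .0575 1.222;
```

```text
time: 16.25
eef_pos: [0.4809, 0.3414, 0.0575]
orientation: [3.141, -0.0, 1.222]
contact_force: [-3.2, -1.7, 6.0]
grip_width: 0.0553
t 16.25 pos [0.4809 0.3414 0.0575] rpy [ 3.141e+00 -4.000e-04  1.222e+00] F [-3.16 -1.67  6.02] w 0.0553 q [ 0.5   0.25 -0.03  1.3  -0.    0.85]
slide cm [-0.05 -0.02  0.  ] twist -0.0 dist 0.1
```

```bash
python3 -m inch '[{"slide":[0,0,0],"twist":0,"hand":0.25},{"slide":[0,0,0],"twist":0,"hand":0.2},{"slide":[0,0,0],"twist":0,"hand":0.1},{"slide":[0,0,0],"twist":0,"hand":0},{"slide":[0,0,0],"twist":0,"hand":0},{"slide":[0,0,0],"twist":0,"hand":0}]';python3 -m inch '[{"slide":[0,0,-1],"twist":0,"hand":0},{"slide":[0,0,-3],"twist":0,"hand":0},{"slide":[0,0,-6],"twist":0,"hand":0},{"slide":[0,0,-9],"twist":0,"hand":0},{"slide":[0,0,-12],"twist":0,"hand":0},{"slide":[0,0,-13.5],"twist":0,"hand":0}]'; python3 go.py .595 -.102 .18
```

```text
time: 16.75
eef_pos: [0.4808, 0.3413, 0.0557]
orientation: [-3.142, 0.0, 1.222]
contact_force: [-0.6, 0.4, 0.1]
grip_width: 0.0854
time: 17.25
eef_pos: [0.4823, 0.3422, 0.1966]
orientation: [3.137, -0.005, 1.222]
contact_force: [0.5, 0.7, 0.9]
grip_width: 0.0854
t 17.25 pos [0.4823 0.3422 0.1966] rpy [ 3.1369 -0.0054  1.222 ] F [0.45 0.74 0.94] w 0.0854 q [0.5  0.21 0.21 1.56 0.   0.85]
slide cm [-37.89  25.77   1.66] twist 0 dist 45.9
```

```bash
python3 -m inch '[{"slide":[-3,2,0],"twist":0,"hand":0},{"slide":[-6.4,4.4,0],"twist":0,"hand":0},{"slide":[-9.8,6.7,0],"twist":0,"hand":0},{"slide":[-13.2,9,0],"twist":0,"hand":0},{"slide":[-16.6,11.3,0],"twist":0,"hand":0},{"slide":[-20,13.6,0],"twist":0,"hand":0},{"slide":[-23.4,15.9,0],"twist":0,"hand":0},{"slide":[-26.8,18.2,0],"twist":0,"hand":0}]'; python3 go.py .595 -.102 .18
```

```text
time: 17.92
eef_pos: [0.5606, 0.0253, 0.192]
orientation: [3.14, -0.001, 1.222]
contact_force: [1.7, 0.0, 0.3]
grip_width: 0.0855
t 17.92 pos [0.5606 0.0253 0.192 ] rpy [ 3.1402e+00 -5.0000e-04  1.2221e+00] F [1.71 0.04 0.26] w 0.0855 q [-0.07  0.13  0.11  1.55  0.    0.27]
slide cm [-10.79   7.59   1.2 ] twist 0 dist 13.2
```

```bash
python3 -m inch '[{"slide":[-3,2,0],"twist":0,"hand":0},{"slide":[-6,4.2,0.5],"twist":0,"hand":0},{"slide":[-8.5,6,1.2],"twist":0,"hand":0},{"slide":[-10,7.1,1.2],"twist":0,"hand":0},{"slide":[-10,7.1,1.2],"twist":0,"hand":0},{"slide":[-10,7.1,1.2],"twist":0,"hand":0}]'; python3 go.py .595 -.102 .14; python3 look.py 6
```

```text
time: 18.42
eef_pos: [0.5928, -0.092, 0.1792]
orientation: [-3.141, -0.0, 1.22]
contact_force: [-0.4, 0.9, 0.1]
grip_width: 0.0855
t 18.42 pos [ 0.5928 -0.092   0.1792] rpy [-3.1414e+00 -5.0000e-04  1.2197e+00] F [-0.36  0.89  0.08] w 0.0855 q [-0.27  0.24  0.21  1.54  0.    0.09]
slide cm [-0.86  0.55  3.92] twist 0 dist 4.1
scene tall 123 mid [0.6168 0.1085] ext [0.058  0.0558] z98 0.1226
scene hexS 135 mid [0.4796 0.3407] ext [0.0604 0.0594] z98 0.098
scene bustT 252 mid [ 0.5959 -0.1017] ext [0.0464 0.0455] z98 0.1126
scene lidT 244 mid [ 0.5716 -0.253 ] ext [0.0572 0.0581] z98 0.0193
scene lidS 21 mid [0.4829 0.3401] ext [0.0516 0.0583] z98 0.0991
top tall 150 mid [0.6151 0.1087] ext [0.0563 0.0534] z98 0.1229
top hexS 243 mid [0.4796 0.3413] ext [0.0588 0.0631] z98 0.098
top lidT 344 mid [ 0.5699 -0.2538] ext [0.0584 0.0604] z98 0.0193
top lidS 37 mid [0.4792 0.3391] ext [0.0579 0.057 ] z98 0.0999
```

View pics/top6.png

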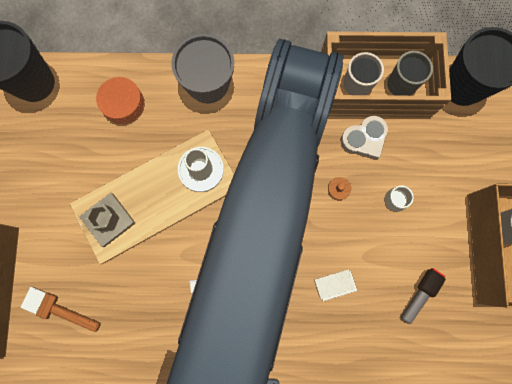

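```bash
python3 -m inch '[{"slide":[-0.5,0.3,0.5],"twist":0,"hand":0},{"slide":[-0.9,0.5,1.5],"twist":0,"hand":0},{"slide":[-0.9,0.5,3],"twist":0,"hand":0},{"slide":[-0.9,0.5,3.9],"twist":0,"hand":0},{"slide":[-0.9,0.5,3.9],"twist":0,"hand":0},{"slide":[-0.9,0.5,3.9],"twist":0,"hand":0}]'; python3 go.py .595 -.102 .068
```

```text
time: 19.02
eef_pos: [0.5934, -0.1005, 0.1385]
orientation: [-3.139, 0.0, 1.223]
contact_force: [-0.2, 0.6, -0.6]
grip_width: 0.085
t 19.02 pos [ 0.5934 -0.1005  0.1385] rpy [-3.1387e+00  2.0000e-04  1.2226e+00] F [-0.21  0.58 -0.6 ] w 0.085 q [-0.28  0.25  0.14  1.46 -0.    0.07]
slide cm [-0.08  0.2   7.05] twist 0 dist 7.0
```

```bash
python3 -m inch '[{"slide":[-0.05,0.1,1.5],"twist":0,"hand":0},{"slide":[-0.05,0.1,3],"twist":0,"hand":0},{"slide":[-0.05,0.1,4.5],"twist":0,"hand":0},{"slide":[-0.05,0.1,6],"twist":0,"hand":0},{"slide":[-0.05,0.1,6.9],"twist":0,"hand":0},{"slide":[-0.05,0.1,6.9],"twist":0,"hand":0},{"slide":[-0.05,0.1,6.9],"twist":0,"hand":0}]'; python3 go.py .595 -.102 .068
```

```text
time: 19.6
eef_pos: [0.5951, -0.1018, 0.071]
orientation: [-3.141, 0.0, 1.222]
contact_force: [-0.1, 0.1, 1.3]
grip_width: 0.0857
t 19.6 pos [ 0.5951 -0.1018  0.071 ] rpy [-3.1412  0.      1.2222] F [-0.07  0.09  1.26] w 0.0857 q [-0.28  0.27  0.03  1.33 -0.    0.07]
slide cm [-0.02 -0.    0.3 ] twist 0 dist 0.3
```

```bash
python3 -m inch '[{"slide":[0,0,0.2],"twist":0,"hand":0},{"slide":[0,0,0.4],"twist":0,"hand":0.2},{"slide":[0,0,0.4],"twist":0,"hand":0.35},{"slide":[0,0,0.4],"twist":0,"hand":0.45},{"slide":[0,0,0.4],"twist":0,"hand":1},{"slide":[0,0,0.4],"twist":0,"hand":1},{"slide":[0,0,0.4],"twist":0,"hand":1},{"slide":[0,0,0.4],"twist":0,"hand":1}]'; python3 -m inch '[{"slide":[0,0,0],"twist":0,"hand":1},{"slide":[0,0,0],"twist":0,"hand":1}]';python3 go.py .595 -.102 .068
```

```text
time: 20.27
eef_pos: [0.596, -0.102, 0.0679]
orientation: [3.14, -0.0, 1.222]
contact_force: [-0.0, 0.5, 3.6]
grip_width: 0.0452
time: 20.43
eef_pos: [0.5959, -0.102, 0.0679]
orientation: [3.14, -0.0, 1.222]
contact_force: [1.2, 0.5, 4.3]
grip_width: 0.0452
t 20.43 pos [ 0.5959 -0.102   0.0679] rpy [ 3.1398e+00 -5.0000e-04  1.2222e+00] F [1.25 0.47 4.3 ] w 0.0452 q [-0.28  0.28  0.03  1.32  0.    0.07]
slide cm [-0.04 -0.09 -0.01] twist 0 dist 0.1
```

```bash
python3 -m inch '[{"slide":[0,0,-0.5],"twist":0,"hand":1},{"slide":[0,0,-1.5],"twist":0,"hand":1},{"slide":[0,0,-3.5],"twist":0,"hand":1},{"slide":[0,0,-6],"twist":0,"hand":1},{"slide":[0,0,-8.5],"twist":0,"hand":1},{"slide":[0,0,-10.5],"twist":0,"hand":1},{"slide":[0,0,-12],"twist":0,"hand":1},{"slide":[0,0,-12.5],"twist":0,"hand":1}]'; python3 go.py .47 .09 .2; python3 - <<'E'
from h import *
from bench import camera
p,d=camera('scene'); cv2.imwrite('pics/s7.png',cv2.resize(p[100:250,170:320,::-1],None,fx=4,fy=4,interpolation=cv2.INTER_CUBIC))
E
```

```text
time: 21.1
eef_pos: [0.596, -0.1025, 0.195]
orientation: [3.138, 0.0, 1.222]
contact_force: [-0.2, -0.4, -1.6]
grip_width: 0.0453
t 21.1 pos [ 0.596  -0.1025  0.195 ] rpy [3.1380e+00 2.0000e-04 1.2218e+00] F [-0.18 -0.39 -1.58] w 0.0453 q [-0.28  0.25  0.25  1.57 -0.    0.07]
slide cm [ 13.78 -18.42  -0.5 ] twist 0 dist 23.0
```

View pics/s7.png

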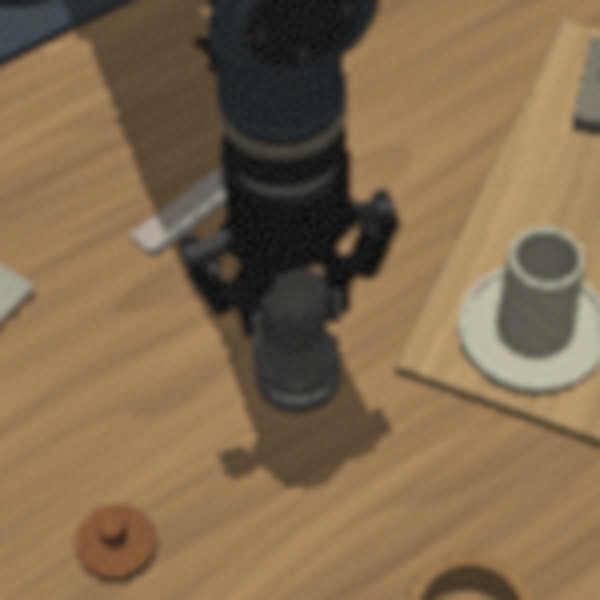

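```bash
python3 -m inch '[{"slide":[0.6,-0.8,0],"twist":0,"hand":1},{"slide":[1.8,-2.4,0],"twist":0,"hand":1},{"slide":[3.5,-4.6,0],"twist":0,"hand":1},{"slide":[5.3,-7,0],"twist":0,"hand":1},{"slide":[7.1,-9.4,0],"twist":0,"hand":1},{"slide":[8.9,-11.8,-0.2],"twist":0,"hand":1},{"slide":[10.7,-14.2,-0.4],"twist":0,"hand":1},{"slide":[12.5,-16.5,-0.5],"twist":0,"hand":1}]'; python3 go.py .47 .09 .2
```

```text
time: 21.82
eef_pos: [0.4798, 0.0734, 0.1945]
orientation: [-3.137, 0.001, 1.222]
contact_force: [-0.3, 1.1, -2.7]
grip_width: 0.0451
t 21.82 pos [0.4798 0.0734 0.1945] rpy [-3.137e+00  1.400e-03  1.222e+00] F [-0.27  1.14 -2.67] w 0.0451 q [ 0.01 -0.06 -0.08  1.55  0.    0.36]
slide cm [ 1.23 -1.49 -0.55] twist 0 dist 2.0
```

```bash
python3 go.py .548 .225 .2; python3 -m inch '[{"slide":[1,-0.6,0],"twist":0,"hand":1},{"slide":[3,-0.4,0],"twist":0,"hand":1},{"slide":[5.2,-0.1,0],"twist":0,"hand":1},{"slide":[7.5,0.2,0],"twist":0,"hand":1},{"slide":[10,0.5,0],"twist":0,"hand":1},{"slide":[12.5,0.8,0],"twist":0,"hand":1},{"slide":[14.5,1,0],"twist":0,"hand":1},{"slide":[15.8,1.1,0],"twist":0,"hand":1}]'; python3 go.py .548 .225 .2
```

```text
t 21.82 pos [0.4798 0.0734 0.1945] rpy [-3.137e+00  1.400e-03  1.222e+00] F [-0.27  1.14 -2.67] w 0.0451 q [ 0.01 -0.06 -0.08  1.55  0.    0.36]
slide cm [16.58  1.23 -0.55] twist 0 dist 16.6
time: 22.48
eef_pos: [0.5465, 0.2184, 0.1941]
orientation: [-3.138, 0.002, 1.223]
contact_force: [0.2, -0.2, -3.0]
grip_width: 0.0458
t 22.48 pos [0.5465 0.2184 0.1941] rpy [-3.1381e+00  1.8000e-03  1.2234e+00] F [ 0.22 -0.2  -3.03] w 0.0458 q [0.27 0.21 0.21 1.57 0.   0.61]
slide cm [ 0.67 -0.08 -0.59] twist 0 dist 0.9
```

```bash
python3 -m inch '[{"slide":[0.4,0,1],"twist":0,"hand":1},{"slide":[0.6,0,2.5],"twist":0,"hand":1},{"slide":[0.6,0,4.5],"twist":0,"hand":1},{"slide":[0.6,0,6.5],"twist":0,"hand":1},{"slide":[0.6,0,8.3],"twist":0,"hand":1},{"slide":[0.6,0,9.4],"twist":0,"hand":1},{"slide":[0.6,0,9.6],"twist":0,"hand":1},{"slide":[0.6,0,9.6],"twist":0,"hand":1}]'; python3 go.py .548 .225 .083; python3 - <<'E'
from h import *
from bench import camera
p,d=camera('scene'); cv2.imwrite('pics/s8.png',cv2.resize(p[70:220,250:400,::-1],None,fx=4,fy=4,interpolation=cv2.INTER_CUBIC))
E
```

```text
time: 23.15
eef_pos: [0.5476, 0.2215, 0.0988]
orientation: [-3.138, 0.003, 1.222]
contact_force: [1.2, -0.7, -2.4]
grip_width: 0.0453
t 23.15 pos [0.5476 0.2215 0.0988] rpy [-3.1383e+00  2.6000e-03  1.2216e+00] F [ 1.23 -0.69 -2.38] w 0.0453 q [ 0.27  0.23  0.04  1.38 -0.    0.62]
slide cm [ 0.35 -0.08  1.58] twist 0 dist 1.6
```

View pics/s8.png

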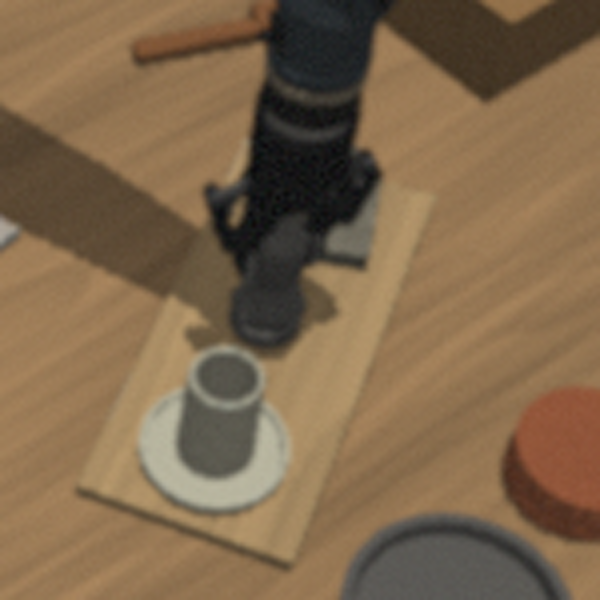

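```bash
python3 -m inch '[{"slide":[0.2,-0.05,0.3],"twist":0,"hand":1},{"slide":[0.3,-0.05,0.6],"twist":0,"hand":1},{"slide":[0.3,-0.05,0.9],"twist":0,"hand":1},{"slide":[0.3,-0.05,1.1],"twist":0,"hand":1},{"slide":[0.3,-0.05,1.1],"twist":0,"hand":1},{"slide":[0.3,-0.05,1.1],"twist":0,"hand":1}]'; python3 go.py .548 .225 .083;python3 -m inch '[{"slide":[0,0,0.1],"twist":0,"hand":1},{"slide":[0,0,0.2],"twist":0,"hand":1},{"slide":[0,0,0.2],"twist":0,"hand":1}]'; python3 go.py .548 .225 .083
```

```text
time: 23.7
eef_pos: [0.5497, 0.2252, 0.0898]
orientation: [-3.141, 0.0, 1.222]
contact_force: [-0.1, -0.6, -1.8]
grip_width: 0.0453
t 23.7 pos [0.5497 0.2252 0.0898] rpy [-3.1414e+00  2.0000e-04  1.2220e+00] F [-0.06 -0.58 -1.83] w 0.0453 q [ 0.28  0.24  0.03  1.36 -0.    0.62]
slide cm [-0.08 -0.15  0.68] twist 0 dist 0.7
time: 23.95
eef_pos: [0.5497, 0.2252, 0.0877]
orientation: [-3.141, 0.0, 1.222]
contact_force: [0.7, -0.1, -2.1]
grip_width: 0.0455
t 23.95 pos [0.5497 0.2252 0.0877] rpy [-3.1414e+00  1.0000e-04  1.2220e+00] F [ 0.66 -0.1  -2.1 ] w 0.0455 q [0.28 0.24 0.03 1.36 0.   0.62]
slide cm [-0.08 -0.15  0.47] twist 0 dist 0.5
```

```bash
python3 -m inch '[{"slide":[-0.05,-0.1,0.1],"twist":0,"hand":1},{"slide":[-0.05,-0.1,0.2],"twist":0,"hand":1},{"slide":[-0.05,-0.1,0.35],"twist":0,"hand":1},{"slide":[-0.05,-0.1,0.35],"twist":0,"hand":1}]'; python3 go.py .548 .225 .083;python3 -m inch '[{"slide":[0,0,0.1],"twist":0,"hand":1},{"slide":[0,0,0.1],"twist":0,"hand":1}]'; python3 go.py .548 .225 .083
```

```text
time: 24.28
eef_pos: [0.5484, 0.2251, 0.084]
orientation: [-3.141, 0.0, 1.222]
contact_force: [-1.1, -0.6, -2.7]
grip_width: 0.0451
t 24.28 pos [0.5484 0.2251 0.084 ] rpy [-3.141e+00  4.000e-04  1.222e+00] F [-1.15 -0.6  -2.68] w 0.0451 q [0.28 0.24 0.02 1.35 0.   0.63]
slide cm [-0.02 -0.03  0.1 ] twist 0 dist 0.1
time: 24.45
eef_pos: [0.5486, 0.2251, 0.0831]
orientation: [-3.141, 0.0, 1.222]
contact_force: [0.4, 0.5, -0.9]
grip_width: 0.045
t 24.45 pos [0.5486 0.2251 0.0831] rpy [-3.1413e+00  2.0000e-04  1.2220e+00] F [ 0.35  0.48 -0.91] w 0.045 q [ 0.28  0.24  0.02  1.35 -0.    0.63]
slide cm [-0.03 -0.05  0.01] twist 0 dist 0.1
```

```bash
python3 -m inch '[{"slide":[0,0,0.1],"twist":0,"hand":1},{"slide":[0,0,0.15],"twist":0,"hand":1},{"slide":[0,0,0.15],"twist":0,"hand":1}]'; python3 go.py .548 .225 .083
```

```text
time: 24.7
eef_pos: [0.5489, 0.2252, 0.0829]
orientation: [3.141, -0.0, 1.222]
contact_force: [-1.2, 0.3, 2.4]
grip_width: 0.0449
t 24.7 pos [0.5489 0.2252 0.0829] rpy [ 3.1408e+00 -3.0000e-04  1.2220e+00] F [-1.17  0.33  2.38] w 0.0449 q [ 0.28  0.24  0.02  1.35 -0.    0.63]
slide cm [-0.05 -0.08 -0.01] twist 0 dist 0.1
```

```bash
python3 -m inch '[{"slide":[0,0,0],"twist":0,"hand":0.4},{"slide":[0,0,0],"twist":0,"hand":0.3},{"slide":[0,0,0],"twist":0,"hand":0.15},{"slide":[0,0,0],"twist":0,"hand":0},{"slide":[0,0,0],"twist":0,"hand":0},{"slide":[0,0,0],"twist":0,"hand":0}]';python3 -m inch '[{"slide":[0,0,-1],"twist":0,"hand":0},{"slide":[0,0,-3],"twist":0,"hand":0},{"slide":[0,0,-6],"twist":0,"hand":0},{"slide":[0,0,-9],"twist":0,"hand":0},{"slide":[0,0,-11],"twist":0,"hand":0}]'; python3 go.py .57 -.253 .18
```

```text
time: 25.2
eef_pos: [0.5487, 0.2251, 0.0818]
orientation: [-3.142, -0.0, 1.222]
contact_force: [-0.5, 0.3, 0.7]
grip_width: 0.0854
time: 25.62
eef_pos: [0.5496, 0.2254, 0.196]
orientation: [3.138, -0.002, 1.222]
contact_force: [1.0, 0.7, 0.5]
grip_width: 0.0852
t 25.62 pos [0.5496 0.2254 0.196 ] rpy [ 3.1382e+00 -2.5000e-03  1.2220e+00] F [1.04 0.72 0.45] w 0.0852 q [ 0.28  0.22  0.22  1.57 -0.    0.63]
slide cm [-44.26  18.27   1.6 ] twist 0 dist 47.9
```

```bash
python3 -m inch '[{"slide":[-3,1.2,0],"twist":0,"hand":0},{"slide":[-6.8,2.8,0],"twist":0,"hand":0},{"slide":[-10.6,4.3,0],"twist":0,"hand":0},{"slide":[-14.4,5.9,0],"twist":0,"hand":0},{"slide":[-18.2,7.4,0],"twist":0,"hand":0},{"slide":[-22,9,0],"twist":0,"hand":0},{"slide":[-25.8,10.6,0],"twist":0,"hand":0},{"slide":[-29.6,12.1,0],"twist":0,"hand":0}]'; python3 go.py .57 -.253 .18
```

```text
time: 26.28
eef_pos: [0.5613, -0.0964, 0.1931]
orientation: [3.14, -0.0, 1.222]
contact_force: [0.9, 0.0, 0.1]
grip_width: 0.0857
t 26.28 pos [ 0.5613 -0.0964  0.1931] rpy [ 3.140e+00 -2.000e-04  1.222e+00] F [0.87 0.05 0.11] w 0.0857 q [-0.29  0.16  0.14  1.55  0.    0.06]
slide cm [-14.42   6.17   1.31] twist 0 dist 15.7
```

```bash
python3 -m inch '[{"slide":[-3.5,1.5,1],"twist":0,"hand":0},{"slide":[-7,3,2],"twist":0,"hand":0},{"slide":[-10.5,4.5,3],"twist":0,"hand":0},{"slide":[-13,5.5,4],"twist":0,"hand":0},{"slide":[-13.6,5.8,5],"twist":0,"hand":0},{"slide":[-13.6,5.8,5],"twist":0,"hand":0},{"slide":[-13.6,5.8,5],"twist":0,"hand":0}]'; python3 go.py .57 -.253 .08; python3 look.py 9
```

```text
time: 26.87
eef_pos: [0.5687, -0.2414, 0.1415]
orientation: [-3.14, -0.001, 1.221]
contact_force: [-0.3, 0.7, 0.3]
grip_width: 0.0853
t 26.87 pos [ 0.5687 -0.2414  0.1415] rpy [-3.1396e+00 -1.1000e-03  1.2214e+00] F [-0.26  0.7   0.29] w 0.0853 q [-0.51  0.29  0.2   1.48  0.   -0.16]
slide cm [-1.04  0.52  6.15] twist 0 dist 6.3
scene tall 122 mid [0.6165 0.1089] ext [0.0563 0.0558] z98 0.1226
scene hexS 137 mid [0.4801 0.3413] ext [0.0597 0.0623] z98 0.0979
scene bustB 229 mid [0.5514 0.2246] ext [0.0464 0.0477] z98 0.1268
scene lidT 246 mid [ 0.5712 -0.253 ] ext [0.0597 0.0583] z98 0.0197
scene lidS 22 mid [0.4829 0.3399] ext [0.054  0.0538] z98 0.0983
top tall 153 mid [0.6156 0.1086] ext [0.0554 0.0532] z98 0.1224
top hexS 238 mid [0.4793 0.3405] ext [0.058 0.063] z98 0.0984
top bustB 359 mid [0.5479 0.2256] ext [0.0464 0.0473] z98 0.1274
top lidS 59 mid [0.4793 0.3425] ext [0.058  0.0589] z98 0.0994
```

View pics/top9.png

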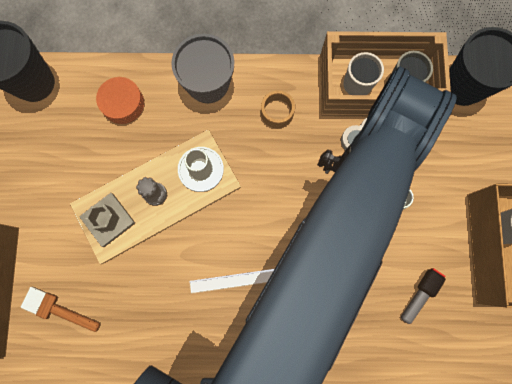

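View pics/scene9.png

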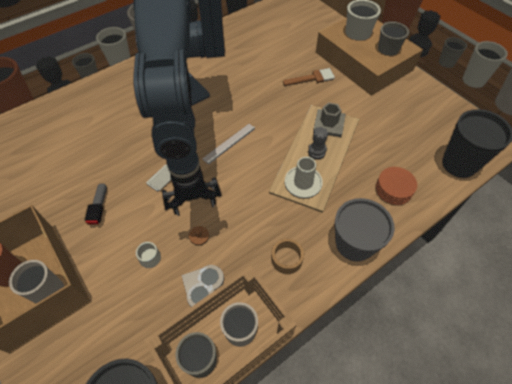

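```bash
python3 -m inch '[{"slide":[-0.6,0.3,1.5],"twist":0,"hand":0},{"slide":[-1.05,0.5,3],"twist":0,"hand":0.2},{"slide":[-1.05,0.5,4.5],"twist":0,"hand":0.4},{"slide":[-1.05,0.5,6],"twist":0,"hand":0.4},{"slide":[-1.05,0.5,6],"twist":0,"hand":0.4},{"slide":[-1.05,0.5,6],"twist":0,"hand":0.4},{"slide":[-1.05,0.5,6],"twist":0,"hand":0.4}]'; python3 go.py .57 -.253 .022
```

```text
time: 27.55
eef_pos: [0.5714, -0.2529, 0.0837]
orientation: [3.139, 0.0, 1.224]
contact_force: [-0.5, 0.6, 0.7]
grip_width: 0.051
t 27.55 pos [ 0.5714 -0.2529  0.0837] rpy [3.1393e+00 3.0000e-04 1.2236e+00] F [-0.46  0.58  0.75] w 0.051 q [-0.52  0.32  0.12  1.36  0.   -0.18]
slide cm [-0.05 -0.13  6.17] twist 0 dist 6.2
```

```bash
python3 -m inch '[{"slide":[-0.05,-0.1,1.5],"twist":0,"hand":0.4},{"slide":[-0.05,-0.1,3],"twist":0,"hand":0.4},{"slide":[-0.05,-0.1,4.5],"twist":0,"hand":0.4},{"slide":[-0.05,-0.1,5.5],"twist":0,"hand":0.4},{"slide":[-0.05,-0.1,5.5],"twist":0,"hand":0.4},{"slide":[-0.05,-0.1,5.5],"twist":0,"hand":0.4}]'; python3 go.py .57 -.253 .022
```

```text
time: 28.05
eef_pos: [0.5694, -0.2535, 0.0274]
orientation: [3.142, 0.0, 1.222]
contact_force: [0.7, -0.8, -0.0]
grip_width: 0.0514
t 28.05 pos [ 0.5694 -0.2535  0.0274] rpy [3.1415 0.     1.2223] F [ 0.75 -0.78 -0.01] w 0.0514 q [-0.53  0.35  0.04  1.26  0.   -0.18]
slide cm [0.07 0.04 0.54] twist 0 dist 0.5
```

```bash
python3 -m inch '[{"slide":[0.05,0.05,0.3],"twist":0,"hand":0.4},{"slide":[0.05,0.05,0.5],"twist":0,"hand":0.4},{"slide":[0.05,0.05,0.5],"twist":0,"hand":0.4},{"slide":[0.05,0.05,0.5],"twist":0,"hand":0.5},{"slide":[0.05,0.05,0.5],"twist":0,"hand":0.65}]'; python3 go.py .57 -.253 .022;python3 -m inch '[{"slide":[0,0,0],"twist":0,"hand":0.75},{"slide":[0,0,0],"twist":0,"hand":1},{"slide":[0,0,0],"twist":0,"hand":1},{"slide":[0,0,0],"twist":0,"hand":1},{"slide":[0,0,0],"twist":0,"hand":1},{"slide":[0,0,0],"twist":0,"hand":1}]'; python3 go.py .57 -.253 .022
```

```text
time: 28.47
eef_pos: [0.5701, -0.2536, 0.0223]
orientation: [3.141, 0.0, 1.222]
contact_force: [-0.6, 0.0, -0.5]
grip_width: 0.032
t 28.47 pos [ 0.5701 -0.2536  0.0223] rpy [3.1409e+00 1.0000e-04 1.2219e+00] F [-0.63  0.01 -0.52] w 0.032 q [-0.53  0.35  0.03  1.25 -0.   -0.18]
slide cm [ 0.05 -0.03  0.03] twist 0 dist 0.1
time: 28.97
eef_pos: [0.5702, -0.2536, 0.0224]
orientation: [3.141, 0.0, 1.222]
contact_force: [-0.8, 0.1, 3.4]
grip_width: 0.0178
t 28.97 pos [ 0.5702 -0.2536  0.0224] rpy [3.1407e+00 2.0000e-04 1.2220e+00] F [-0.8   0.1   3.38] w 0.0178 q [-0.53  0.35  0.03  1.25  0.   -0.18]
slide cm [ 0.05 -0.04  0.04] twist 0 dist 0.1
```

```bash
python3 -m inch '[{"slide":[0,0,-0.5],"twist":0,"hand":1},{"slide":[0,0,-2],"twist":0,"hand":1},{"slide":[0,0,-4.5],"twist":0,"hand":1},{"slide":[0,0,-7.5],"twist":0,"hand":1},{"slide":[0,0,-11],"twist":0,"hand":1},{"slide":[0,0,-14],"twist":0,"hand":1},{"slide":[0,0,-16.5],"twist":0,"hand":1},{"slide":[0,0,-18],"twist":0,"hand":1}]'; python3 go.py .479 .341 .2; python3 - <<'E'
from h import *
from bench import camera
p,d=camera('scene'); cv2.imwrite('pics/s10.png',cv2.resize(p[110:260,130:280,::-1],None,fx=4,fy=4,interpolation=cv2.INTER_CUBIC))
E
```

```text
time: 29.63
eef_pos: [0.5708, -0.254, 0.206]
orientation: [3.137, 0.001, 1.222]
contact_force: [0.2, -0.3, 0.5]
grip_width: 0.0178
t 29.63 pos [ 0.5708 -0.254   0.206 ] rpy [3.1369e+00 9.0000e-04 1.2221e+00] F [ 0.23 -0.29  0.47] w 0.0178 q [-0.53  0.3   0.34  1.6  -0.   -0.18]
slide cm [ 52.78 -28.95   0.6 ] twist 0 dist 60.2
```

View pics/s10.png

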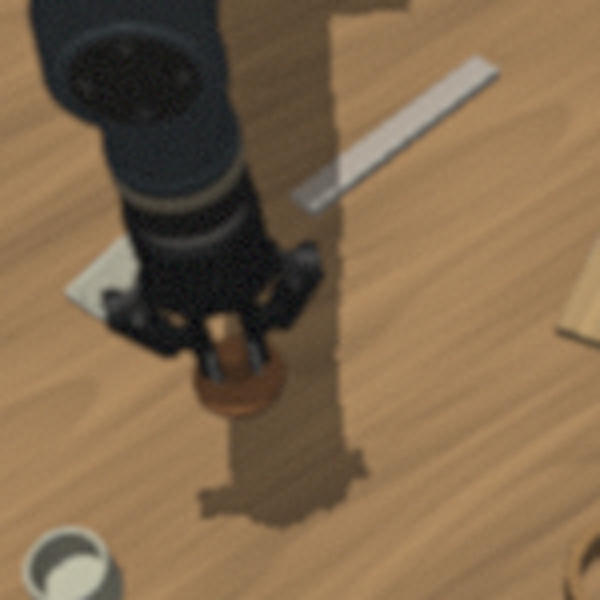

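Lid held level (crop 240,380). Carry across to the six-sided pot.

```bash
python3 -m inch '[{"slide":[1,-0.5,0],"twist":0,"hand":1},{"slide":[3.5,-1.9,0],"twist":0,"hand":1},{"slide":[6.5,-3.6,0],"twist":0,"hand":1},{"slide":[9.5,-5.2,0],"twist":0,"hand":1},{"slide":[12.5,-6.9,0],"twist":0,"hand":1},{"slide":[15.5,-8.5,0],"twist":0,"hand":1},{"slide":[18.5,-10.2,0],"twist":0,"hand":1},{"slide":[21.5,-11.8,0],"twist":0,"hand":1}]'; python3 go.py .479 .341 .2;python3 -m inch '[{"slide":[3,-1.6,0],"twist":0,"hand":1},{"slide":[6,-3.2,0],"twist":0,"hand":1},{"slide":[9,-4.8,0],"twist":0,"hand":1},{"slide":[12,-6.4,0],"twist":0,"hand":1},{"slide":[15,-8,0],"twist":0,"hand":1},{"slide":[18,-9.6,0],"twist":0,"hand":1},{"slide":[21,-11.3,0],"twist":0,"hand":1},{"slide":[23.5,-12.7,0],"twist":0,"hand":1}]'; python3 go.py .479 .341 .2
```

```text
time: 30.35
eef_pos: [0.53, -0.0086, 0.199]
orientation: [-3.137, 0.001, 1.222]
contact_force: [-0.5, 0.7, -0.7]
grip_width: 0.0177
t 30.35 pos [ 0.53   -0.0086  0.199 ] rpy [-3.1365e+00  6.0000e-04  1.2221e+00] F [-0.52  0.67 -0.67] w 0.0177 q [-0.14  0.06  0.05  1.56  0.    0.21]
slide cm [ 31.11 -16.73  -0.1 ] twist 0 dist 35.3
time: 31.02
eef_pos: [0.4906, 0.2555, 0.1989]
orientation: [-3.137, 0.003, 1.223]
contact_force: [1.5, -0.4, 0.4]
grip_width: 0.018
t 31.02 pos [0.4906 0.2555 0.1989] rpy [-3.1372e+00  2.5000e-03  1.2235e+00] F [ 1.49 -0.37  0.43] w 0.018 q [0.36 0.12 0.11 1.57 0.   0.71]
slide cm [ 7.65 -4.   -0.11] twist 0 dist 8.6
```

```bash
python3 -m inch '[{"slide":[2.5,-1.3,0],"twist":0,"hand":1},{"slide":[4.8,-2.5,0],"twist":0,"hand":1},{"slide":[6.3,-3.4,0],"twist":0,"hand":1},{"slide":[7,-3.8,0],"twist":0,"hand":1},{"slide":[7.1,-3.9,0.5],"twist":0,"hand":1},{"slide":[7.1,-3.9,1.5],"twist":0,"hand":1},{"slide":[7.1,-3.9,2.5],"twist":0,"hand":1},{"slide":[7.1,-3.9,2.5],"twist":0,"hand":1}]'; python3 go.py .479 .341 .2;python3 -m inch '[{"slide":[0,0,0],"twist":0,"hand":1},{"slide":[0,0,0],"twist":0,"hand":1}]';python3 go.py .479 .341 .13
```

```text
time: 31.68
eef_pos: [0.4796, 0.3312, 0.1728]
orientation: [-3.138, 0.005, 1.22]
contact_force: [-0.3, 0.2, -1.0]
grip_width: 0.0178
t 31.68 pos [0.4796 0.3312 0.1728] rpy [-3.1376  0.005   1.2205] F [-0.27  0.24 -1.04] w 0.0178 q [ 0.49  0.2   0.15  1.53 -0.    0.84]
slide cm [ 0.9  -0.39 -2.72] twist 0 dist 2.9
time: 31.85
eef_pos: [0.4811, 0.3323, 0.1765]
orientation: [-3.141, 0.001, 1.221]
contact_force: [0.1, -0.4, 0.7]
grip_width: 0.0177
t 31.85 pos [0.4811 0.3323 0.1765] rpy [-3.1411e+00  7.0000e-04  1.2205e+00] F [ 0.1  -0.4   0.67] w 0.0177 q [ 0.49  0.2   0.16  1.53 -0.    0.84]
slide cm [ 0.75 -0.5   4.65] twist 0 dist 4.7
```

```bash
python3 -m inch '[{"slide":[0.4,-0.3,1],"twist":0,"hand":1},{"slide":[0.75,-0.5,2.5],"twist":0,"hand":1},{"slide":[0.75,-0.5,4],"twist":0,"hand":1},{"slide":[0.75,-0.5,4.6],"twist":0,"hand":1},{"slide":[0.75,-0.5,4.6],"twist":0,"hand":1},{"slide":[0.75,-0.5,4.6],"twist":0,"hand":1},{"slide":[0.75,-0.5,4.6],"twist":0,"hand":1}]'; python3 go.py .4795 .341 .125; python3 - <<'E'
from h import *
from bench import camera
p,d=camera('scene'); cv2.imwrite('pics/s11.png',cv2.resize(p[60:180,270:390,::-1],None,fx=5,fy=5,interpolation=cv2.INTER_CUBIC))
E
```

```text
time: 32.43
eef_pos: [0.4795, 0.3422, 0.1319]
orientation: [3.141, -0.001, 1.222]
contact_force: [-0.2, -1.1, -0.2]
grip_width: 0.0174
t 32.43 pos [0.4795 0.3422 0.1319] rpy [ 3.1405e+00 -1.2000e-03  1.2218e+00] F [-0.22 -1.14 -0.24] w 0.0174 q [ 0.51  0.21  0.08  1.44 -0.    0.86]
slide cm [-0.12  0.05  0.69] twist 0 dist 0.7
```

View pics/s11.png

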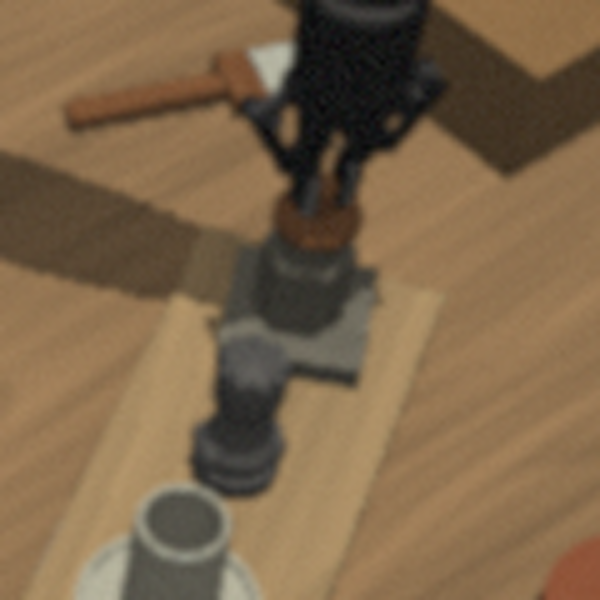

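```bash
python3 -m inch '[{"slide":[-0.1,0,0.3],"twist":0,"hand":1},{"slide":[-0.1,0,0.7],"twist":0,"hand":1},{"slide":[-0.1,0,1],"twist":0,"hand":1},{"slide":[-0.1,0,1],"twist":0,"hand":1},{"slide":[-0.1,0,1],"twist":0,"hand":1}]'; python3 go.py .4795 .341 .1094;  python3 -m inch '[{"slide":[0,0,0.2],"twist":0,"hand":1},{"slide":[0,0,0.4],"twist":0,"hand":1},{"slide":[0,0,0.4],"twist":0,"hand":1},{"slide":[0,0,0.4],"twist":0,"hand":1}]'; python3 go.py .4795 .341 .1094
```

```text
time: 32.9
eef_pos: [0.4783, 0.3409, 0.1204]
orientation: [-3.141, 0.001, 1.222]
contact_force: [0.6, 0.1, -0.0]
grip_width: 0.0177
t 32.9 pos [0.4783 0.3409 0.1204] rpy [-3.1409e+00  7.0000e-04  1.2219e+00] F [ 0.57  0.12 -0.05] w 0.0177 q [0.51 0.21 0.06 1.42 0.   0.85]
slide cm [0.06 0.11 1.1 ] twist 0 dist 1.1
time: 33.23
eef_pos: [0.4784, 0.341, 0.1167]
orientation: [-3.141, 0.0, 1.222]
contact_force: [-0.4, 0.1, 0.1]
grip_width: 0.0178
t 33.23 pos [0.4784 0.341  0.1167] rpy [-3.1413e+00  4.0000e-04  1.2220e+00] F [-0.39  0.07  0.09] w 0.0178 q [0.51 0.21 0.06 1.41 0.   0.85]
slide cm [0.04 0.1  0.73] twist 0 dist 0.7
```

```bash
python3 -m inch '[{"slide":[0.05,0.1,0.1],"twist":0,"hand":1},{"slide":[0.05,0.1,0.3],"twist":0,"hand":1},{"slide":[0.05,0.1,0.4],"twist":0,"hand":1},{"slide":[0.05,0.1,0.4],"twist":0,"hand":1}]'; python3 go.py .4795 .341 .1094;  python3 -m inch '[{"slide":[0,0,0.1],"twist":0,"hand":1},{"slide":[0,0,0.2],"twist":0,"hand":1},{"slide":[0,0,0.2],"twist":0,"hand":1}]'; python3 go.py .4795 .341 .1094
```

```text
time: 33.57
eef_pos: [0.4795, 0.3411, 0.1124]
orientation: [-3.141, 0.001, 1.222]
contact_force: [-1.2, -1.0, -0.1]
grip_width: 0.0175
t 33.57 pos [0.4795 0.3411 0.1124] rpy [-3.1411e+00  5.0000e-04  1.2220e+00] F [-1.21 -1.02 -0.09] w 0.0175 q [0.5  0.22 0.05 1.4  0.   0.85]
slide cm [-0.01  0.    0.3 ] twist 0 dist 0.3
time: 33.82
eef_pos: [0.4795, 0.3411, 0.1106]
orientation: [-3.141, 0.0, 1.222]
contact_force: [-0.1, -0.3, -0.9]
grip_width: 0.0179
t 33.82 pos [0.4795 0.3411 0.1106] rpy [-3.1413e+00  3.0000e-04  1.2220e+00] F [-0.05 -0.3  -0.9 ] w 0.0179 q [0.5  0.22 0.05 1.4  0.   0.85]
slide cm [-0.01  0.    0.12] twist 0 dist 0.1
```

```bash
python3 -m inch '[{"slide":[0,0,0.1],"twist":0,"hand":1},{"slide":[0,0,0.15],"twist":0,"hand":1},{"slide":[0,0,0.15],"twist":0,"hand":1}]'; python3 go.py .4795 .341 .1094;  python3 -m inch '[{"slide":[0,0,0.05],"twist":0,"hand":1},{"slide":[0,0,0.1],"twist":0,"hand":1},{"slide":[0,0,0.1],"twist":0,"hand":1}]'; python3 go.py .4795 .341 .1094
```

```text
time: 34.07
eef_pos: [0.4797, 0.3412, 0.1095]
orientation: [3.142, -0.0, 1.222]
contact_force: [-0.2, -0.3, -0.4]
grip_width: 0.0176
t 34.07 pos [0.4797 0.3412 0.1095] rpy [ 3.1415e+00 -1.0000e-04  1.2220e+00] F [-0.2  -0.29 -0.39] w 0.0176 q [0.5  0.22 0.05 1.4  0.   0.85]
slide cm [-0.03 -0.01  0.01] twist 0 dist 0.0
time: 34.32
eef_pos: [0.4798, 0.3413, 0.1094]
orientation: [3.141, -0.001, 1.222]
contact_force: [-2.6, -1.9, 4.3]
grip_width: 0.0177
t 34.32 pos [0.4798 0.3413 0.1094] rpy [ 3.141e+00 -5.000e-04  1.222e+00] F [-2.59 -1.85  4.31] w 0.0177 q [ 0.5   0.22  0.05  1.4  -0.    0.85]
slide cm [-0.04 -0.02 -0.  ] twist 0 dist 0.0
```

Contact at exactly the seated height. Release partly, rise and move clear.

```bash
python3 -m inch '[{"slide":[0,0,0],"twist":0,"hand":0.75},{"slide":[0,0,0],"twist":0,"hand":0.65},{"slide":[0,0,0],"twist":0,"hand":0.5},{"slide":[0,0,0],"twist":0,"hand":0.4},{"slide":[0,0,0],"twist":0,"hand":0.4},{"slide":[0,0,0],"twist":0,"hand":0.4}]';python3 -m inch '[{"slide":[0,0,-0.5],"twist":0,"hand":0.4},{"slide":[0,0,-1.5],"twist":0,"hand":0.4},{"slide":[0,0,-4],"twist":0,"hand":0.4},{"slide":[0,0,-7],"twist":0,"hand":0.4},{"slide":[0,0,-10],"twist":0,"hand":0.4},{"slide":[0,0,-11],"twist":0,"hand":0.4}]'; python3 go.py .36 .0 .22
```

```text
time: 34.82
eef_pos: [0.4796, 0.3412, 0.1081]
orientation: [-3.141, 0.0, 1.222]
contact_force: [-0.1, -0.7, -0.1]
grip_width: 0.0514
time: 35.32
eef_pos: [0.4816, 0.3423, 0.2252]
orientation: [3.135, -0.007, 1.222]
contact_force: [0.7, 0.6, 0.3]
grip_width: 0.0514
t 35.32 pos [0.4816 0.3423 0.2252] rpy [ 3.1354 -0.0072  1.2221] F [0.69 0.6  0.35] w 0.0514 q [0.5  0.21 0.27 1.62 0.   0.85]
slide cm [-36.33   0.27   0.52] twist 0 dist 36.3
```

```bash
python3 -m inch '[{"slide":[-3,0,0],"twist":0,"hand":0.4},{"slide":[-7,0,0],"twist":0,"hand":0.4},{"slide":[-11,0,0],"twist":0,"hand":0.4},{"slide":[-15,0,0],"twist":0,"hand":0.4},{"slide":[-19,0,0],"twist":0,"hand":0.4},{"slide":[-23,0,0],"twist":0,"hand":0.4},{"slide":[-27,0,0],"twist":0,"hand":0.4},{"slide":[-31,0,0],"twist":0,"hand":0.4}]'; python3 -m inch '[{"slide":[-3,0,0],"twist":0,"hand":0.4},{"slide":[-5,0,0],"twist":0,"hand":0.4},{"slide":[-5,0,0],"twist":0,"hand":0.4},{"slide":[-5,0,0],"twist":0,"hand":0.4},{"slide":[-5,0,0],"twist":0,"hand":0.4}]'; python3 look.py 12; python3 go.py .36 0 .22; python3 - <<'E'
import cv2,numpy as np
p=np.load('scene12.npz')['p'][:,:,::-1]
cv2.imwrite('pics/s12.png',cv2.resize(p[80:220,250:390],None,fx=4,fy=4,interpolation=cv2.INTER_CUBIC))
E
```

```text
time: 35.98
eef_pos: [0.3729, 0.0485, 0.219]
orientation: [3.14, -0.0, 1.223]
contact_force: [-0.0, -1.0, 0.3]
grip_width: 0.0514
time: 36.4
eef_pos: [0.357, 0.0032, 0.2188]
orientation: [3.141, -0.001, 1.222]
contact_force: [-0.2, 0.2, -0.3]
grip_width: 0.0512
scene tall 125 mid [0.6172 0.1096] ext [0.0566 0.0573] z98 0.1226
scene hexS 144 mid [0.4806 0.3414] ext [0.0596 0.0615] z98 0.1029
scene bustB 231 mid [0.5509 0.2239] ext [0.0447 0.0459] z98 0.1271
scene lidS 164 mid [0.4806 0.3416] ext [0.0596 0.0612] z98 0.1072
scene knobS 37 mid [0.4811 0.3392] ext [0.0193 0.0215] z98 0.1317
top tall 153 mid [0.6163 0.1089] ext [0.0563 0.0536] z98 0.1235
top hexS 271 mid [0.48   0.3415] ext [0.0596 0.0633] z98 0.1029
top bustB 354 mid [0.5478 0.225 ] ext [0.0462 0.0472] z98 0.1274
top lidS 421 mid [0.48   0.3401] ext [0.0596 0.0587] z98 0.1068
top knobS 70 mid [0.4798 0.3399] ext [0.0193 0.0188] z98 0.132
t 36.5 pos [0.357  0.0036 0.2185] rpy [ 3.1415e+00 -4.0000e-04  1.2235e+00] F [-0.9   0.32  0.08] w 0.0518 q [-0.18 -0.4  -0.31  1.66  0.    0.17]
slide cm [-0.24  0.41 -0.15] twist 0 dist 0.5
```

View pics/s12.png

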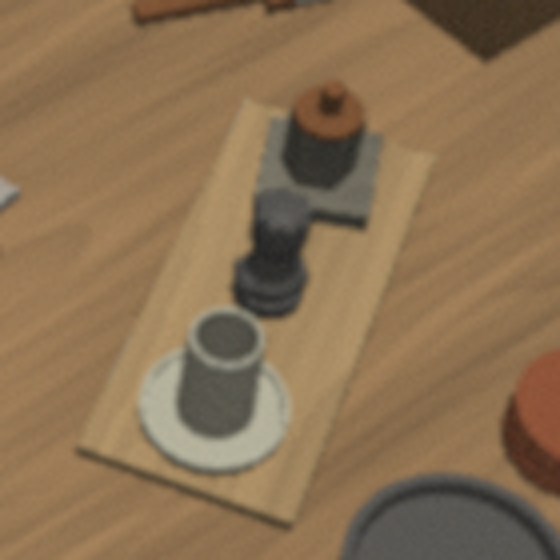

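View pics/top12.png

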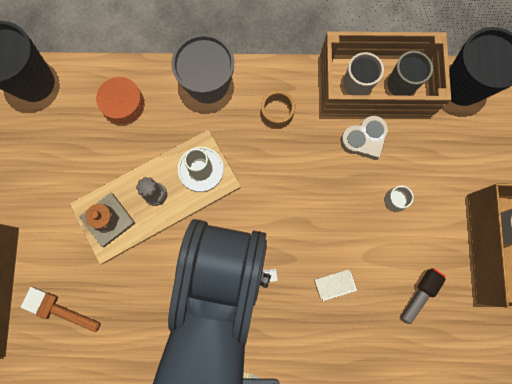

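```bash
python3 -c "
from bench import job
print(job.job_done())"
```

```text
the job is handed in; nothing more can be done
None
```

I placed the display in the required order and handed the job in at about 36.5 s of the 117 s allowed. The interface reports no verdict, so what follows rests on my last camera and state checks.

| Item | Measured against target | Offset |
|---|---|---|
| Tall fluted pot | (0.616, 0.109) vs saucer (0.614, 0.109) | about 2 mm |
| Six-sided pot | (0.480, 0.341) vs slab (0.479, 0.342) | about 1 mm |
| Bust | (0.548, 0.225) vs midpoint (0.546, 0.2255) | about 2 mm |
| Lid | on the six-sided pot's axis | within about 2 mm |

- **Lid height:** while lowering, it met the pot at TCP z 0.1094, the height I had calculated for a seated lid. The knob top measured about 0.131 by depth, against 0.129 expected. The pictures show it knob up and level.
- **Uprightness and clearance:** all four items look upright in the pictures. The arm was parked clear with the gripper partly open, and the force reading was at noise level.
- **Short pot:** it appears at the same pixel, (401, 198) in the top view, as at the start.
- **Disagreement:** the scene camera reads x values about 1–3 mm higher than the top camera, for example 0.551 for the bust against 0.548. This is close to the stated calibration error and well inside the tolerances. No check failed.

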